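Lock a spirit level in a levelling stage and level it under load

TASK

Lay the spirit level in the long pocket of the levelling stage and swing the clip shut across its end. Then grip the wing knob of the screw foot, press it down firmly to its stop and turn it until the bubble stands centred between the two lines with the foot pressed down; finish holding it like that, still gripping and pressing the knob, so that the lock nut can be tightened. Leave the pumice stones and the mug where they are.

Things in the scene. Friction and masses are not known exactly. Their poses are not given: they have to be found in the camera images.
- level_center (a point): The spirit level: a loose aluminium bar 110 mm long (its y), 32 mm wide (its x), 28 mm high, 0.16 kg, lying on the table, with a green vial 68 mm long sunk in its top. The point is the bar's centre, 14 mm above its underside. Two black lines cross the vial 9.5 mm either side of the middle. It may go into the pocket either way round.
- bubble (a joint): Position (m) of the white bubble (14 mm long, 10 mm wide) along the vial from its middle, positive towards the level's own +y end. It runs to the higher end, about 0.6 m per rad of tilt (10.5 mm per degree), takes about 1 s to settle and stops at 0.026. Centred means within 2.5 mm of 0.
- pocket (a point): Centre of the pocket's floor, on the stage's hinged aluminium top plate (130 mm in x, 230 mm in y, top about 40 mm above the table). Axes: x across the pocket, y along it towards the screw foot, z the plate's normal. The pocket is 36 x 114 mm inside; its walls are 6 mm thick, 8 mm high. The plate's hinge lies 102 mm from here in -y; it tips by up to 2 degrees. The stage is fixed.
- clip (a joint): Angle (rad) of the swinging clip: 0 = shut, straight across the level's end that is farther from the foot (a stop); starts open at 1.2 to 1.5, pointing along the pocket's -y. Turns in the plate's plane, clockwise from above to shut, light friction (0.04 N m), stays where left. Flat arm 14 mm wide, 6 mm thick, its underside 30 mm above the plate, 2 mm over the seated level. Shut means under 0.12.
- clip_pivot (a point): On the clip's axis, at the top of its flat arm, 36 mm above the plate; 38 mm in +x and 40 mm in -y of the pocket point. Below the arm stands its post, 10 mm in radius.
- clip_peg (a point): Middle of the upright black peg on the clip's outer end, 85 mm from the pivot: 12 mm in diameter, standing 28 mm above the flat arm (the point is 14 mm above the arm). Moves with the clip; when shut it is 47 mm in -x and 40 mm in -y of the pocket point.
- foot (a joint): How far the screw foot is pressed into its rubber pad, as the angle (rad) by which the knob end of the plate goes down: 0 = up, 0.017 = stop, where the knob stands 4 mm lower. Pressing the knob moves it; it starts to move at about 2 N and reaches the stop at about 8 N. Fully pressed the bubble has moved about 10 mm away from the foot. Pressed means over 0.0106 (2.5 mm).
- knob (a joint): Angle (rad) of the wing knob, clockwise from above positive. Clockwise raises the knob end of the plate, 0.02 rad per rad, and moves the bubble about 12 mm per rad towards the foot. With the foot pressed, that end is too low at the start: 0.7 to 1.5 rad clockwise levels it (near +0.85 on this joint). Light friction (0.03 N m), stays where left.
- knob_grip (a point): The wing knob on the screw foot, 133 mm in +y of the pocket point: a black upright bar 46 mm long (this point's x), 14 mm thick (its y) and 28 mm high on a round flange of 27 mm radius. The point lies on the vertical turning axis, in the middle of the bar, 14 mm above the flange. The knob does not rise as it turns.
- pumice_a: Rounded grey pumice stone, 55 mm across, 49 mm high, beyond the stage; origin under its centre. To be left alone.
- pumice_b: Rounded grey pumice stone, 51 mm across, 44 mm high, beyond the spirit level; origin under its centre. To be left alone.
- mug: Dark fluted mug, 84 mm across, 110 mm over its handle, 74 mm high, left of the stage; origin under its centre. To be left alone.
There are look-alikes about, which are no part of the job. Of the things that look like the part that bears level_center, the largest one is meant.

How it is judged:
By the outcome, as a careful person would: the job done as asked, in the order asked, and still so for the second after the job is handed in, while the arm keeps its last pose, push and grip.
It also fails if it takes over 72 s, if anything falls off the work surface, if the arm or the gripper's body presses on something with over 40 N, if the wrist force passes 120 N, or if a joint passes its speed limit or range.

ROBOT

A 6-joint arm with a two-finger parallel gripper is mounted at the origin on the work surface; the furniture and walls round the work are solid. World frame = base frame: x ahead of the robot, y to its left, z up, the work surface at z = 0. Lengths are in m, angles in degrees, forces in N, time in s.
With the tool pointing down it reaches from about 0.4 to 0.825 m from the base axis. Payload 7 kg.
Tool frame: the origin (TCP) lies on the centre line of the jaws, within the pads' length; the fingertips stand 11 mm ahead of it and the grasp point (between the pads) lies 8 mm behind it; z points along the fingers, y is the direction in which the jaws open and shut (so a half turn about z gives the same grasp; the last joint's range is limited). The gripper opens to 88 mm and grips with 3 to 60 N. Pads are 19 mm wide; open, the fingers measure 130 mm over their backs; the gripper's body (78 mm by 193 mm) begins 47 mm behind the grasp point.
Start: joints at [88.127, 20.546, 0.682, 0, -70.136, -16.507], TCP at [0.213, 0.641, 0.238] pointing down, gripper open.
Joint ranges: [-176.03, 176.03], [-82.01, 121.73], [-58.28, 71.71], [-173.87, 95.51], [-174.79, -0.11], [-173.66, 173.66]. Speed limits (degrees/s): [136.94, 136.94, 172.46, 180, 180, 180].

INTERFACE

Orientations are given as a 3x3 rotation matrix whose columns are the frame's x, y, z axes.
In Python, from workcell import ctrl, imaging, order, nets gives the robot as it stands. The module is installed in compiled form; this text tells all that it offers.
- The arm moves only by the tool drive_tool, never from a script. Its argument "motion" is one flat list of numbers, 7 for each row, row after row: the turn, a rotation vector about the tool's x, y, z in rad, then the shift along the tool's x, y, z in m, then the gripper's target within -1 to 1 (fully open at 1, half-way at 0, shut at -1). In form: [rx, ry, rz, dx, dy, dz, fingers, rx, ry, rz, dx, dy, dz, fingers, ...]. A call has 1 to 8 rows; each row is the pose to reach, as a shift and turn from the pose measured when the call began, along the tool's axes at that moment; what a row does not reach only later rows make up. A row lasts 1/10 s, in which the tool goes at most 50 mm and 8.59 degrees, less where a joint would pass 70% of its speed; a pose out of reach is approached as far as the arm can. A call with a gripper value outside its range is refused whole. The fingers move at their own pace and stop on an object; "force" is the grip in N (left out, the last holds). Time passes only in rows, so rows that repeat a pose let the fingers close. It gives the time, the measured TCP pose, the force and the opening at its end, in the units of the state.
- ctrl.get_obs(): the state, without advancing time (a new reading comes with each control period).
- imaging.capture(name): name is "side" or "top"; returns the picture (384x512x3 uint8, red, green, blue); there is no depth.
- imaging.get_calibration(name): a dict with "fx", "fy", "cx", "cy" (pixels), "D" ([k1, k2, p1, p2, k3] as OpenCV has them; the pictures are not rectified), "xyz" and "attitude" of the camera in the world. Camera axes: x right, y down, z forward; pixel columns grow to the right and rows downward; lengths in m; the calibration is good to about 2 mm. A picture is of the moment at which its call begins. get_calibration takes no time and is no camera call.
- order.hand_in(): hands the job in, once; it reports no verdict.
Trained networks look in the newest picture that a camera, given by its name, has taken for a name from the list of things; names that differ only in an ending like _2 or _b are one class to them, and where a whole thing is asked for, a point or a joint stands for the part that bears it (a point fixed in the world has none). Each returns a list of dicts, best first, with "conf" (0 to 1); they miss things now and then, are a little off and sometimes report something else, mostly with a low value. They report only what shows in the picture. A call takes as long as a camera call. They do not tell look-alikes from the thing itself.
- nets.find_in(query, camera): "box" ([left, top, width, height] in pixels, round what is visible of it).
The state is a dict: "time": time; "joint_positions": joint angles; "joint_vel": joint speeds; "joint_efforts": joint torques, N m; "eef_pos": TCP position; "tool_rot": TCP orientation; "ft_force": force on the tool from outside, world axes, zero at the start; "moment": the same for the moment, N m; "gripper_width": finger opening in m.
Only numpy, scipy, OpenCV 4.12 (cv2) and the standard library are available. Lean on these libraries where they do the work, as an engineer would, in place of code of your own. Each camera call takes 0.05 s, during which the arm holds its last target.

## Working session

There is one attempt and no reset: what is moved stays moved. The work goes in short steps, Python scripts to look and compute and a tool call to move; the robot and the scene stay as the last step left them, time stands still between calls to the robot, and variables do not carry over. Pictures are saved under pics/ and viewed, and the job is handed in when it is done.

Besides the shell and the picture viewer there is one more tool, called after "Emit:" by a JSON object that holds its "op" and its "data", one argument or row to a line. drive_tool: Moves the arm, as the interface text tells. Its arguments: {"type":"object","properties":{"motion":{"type":"array","items":{"type":"number"}},"force":{"type":"number"}},"required":["motion"]}

```bash
ls; mkdir -p pics; cat > h.py <<'E'
import numpy as np, cv2
from workcell import ctrl, imaging, order, nets
def cap(cam,name):
    im=imaging.capture(cam); cv2.imwrite(f'pics/{name}.png',im[:,:,::-1]); return im
def cal(c):
    d=imaging.get_calibration(c); K=np.array([[d['fx'],0,d['cx']],[0,d['fy'],d['cy']],[0,0,1.]])
    return K,np.array(d['D'],float),np.array(d['xyz'],float),np.array(d['attitude'],float)
def pix2z(c,uv,z):
    K,D,t,R=cal(c); p=cv2.undistortPoints(np.array(uv,float).reshape(-1,1,2),K,D).reshape(-1,2)
    r=(R@np.c_[p,np.ones(len(p))].T).T; s=(z-t[2])/r[:,2]; return t+r*s[:,None]
def proj(c,P):
    K,D,t,R=cal(c); Rc=R.T; return cv2.projectPoints(np.array(P,float).reshape(-1,1,3),cv2.Rodrigues(Rc)[0],-Rc@t,K,D)[0].reshape(-1,2)
E
python3 - <<'E'
from h import *
for c in('top','side'):
    print(c,imaging.get_calibration(c)); cap(c,c+'0')
    for q in ['level_center','pocket','clip_peg','clip_pivot','knob_grip','mug','pumice_a']:
        for f in nets.find_in(q,c)[:4]: print(q,np.round(f['box']),round(f['conf'],2))
o=ctrl.get_obs(); print(o)
E
```

```text
pics
top {'fx': 481.85535390365794, 'fy': 481.85535390365794, 'cx': 256.20394408125463, 'cy': 197.11320562699933, 'D': array([-0.1338051,  0.       ,  0.       ,  0.       ,  0.       ]), 'xyz': array([ 0.40999212, -0.00458494,  1.70826917]), 'attitude': array([[ 0.0023845 , -0.9956331 ,  0.09332225],
       [-0.99997728, -0.00296244, -0.00605486],
       [ 0.00630488, -0.0933057 , -0.99561754]])}
level_center [314. 215.  30.  10.] 0.75
level_center [367. 216.  12.  24.] 0.69
level_center [299. 175.  25.   8.] 0.49
pocket [192. 191.  86.  45.] 0.95
clip_peg [248. 202.  30.   6.] 0.41
clip_peg [316. 214.  26.  12.] 0.33
clip_pivot [246. 199.  31.  15.] 0.52
knob_grip [190. 197.  16.  17.] 0.62
knob_grip [250. 202.  28.   9.] 0.22
mug [128. 252.  30.  26.] 0.8
pumice_a [212. 135.  15.  12.] 0.46
pumice_a [342. 150.  15.  10.] 0.44
side {'fx': 386.12720840754065, 'fy': 386.12720840754065, 'cx': 259.03609327019, 'cy': 196.04060406339372, 'D': array([-0.09577681,  0.        ,  0.        ,  0.        ,  0.        ]), 'xyz': array([ 0.11927996, -1.19549208,  0.76774816]), 'attitude': array(
[... 604 characters left out ...]
3472e-04,
       -7.01376192e+01, -1.65084079e+01]), 'joint_vel': array([ 0.0267756 , -0.02536786, -0.01482442, -0.13441801,  0.02578919,
        0.0905398 ]), 'joint_efforts': array([-6.40944982e-04, -5.82290876e+01,  2.93279761e+01,  7.00194910e+00,
        1.26315028e-02, -1.15735671e-05]), 'eef_pos': array([0.212871  , 0.64050649, 0.23760248]), 'tool_rot': array([[ 9.48970871e-01, -3.15363735e-01,  1.28424639e-05],
       [-3.15363735e-01, -9.48970871e-01,  1.57856920e-05],
       [ 7.20888937e-06, -1.90302093e-05, -1.00000000e+00]]), 'ft_force': array([ 0.41104458, -0.52235711,  0.75877337]), 'moment': array([-0.0303995 , -0.03817961, -0.0548309 ]), 'gripper_width': 0.08769017929298445}
```

```bash
python3 - <<'E'
import cv2
a=cv2.imread('pics/top0.png')[120:290,110:410]; cv2.imwrite('pics/top0c.png',cv2.resize(a,None,fx=2.6,fy=2.6,interpolation=cv2.INTER_CUBIC))
a=cv2.imread('pics/side0.png')[140:320,150:370]; cv2.imwrite('pics/side0c.png',cv2.resize(a,None,fx=3.3,fy=3.3,interpolation=cv2.INTER_CUBIC))
E
```

```text
(no output)
```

View pics/top0c.png

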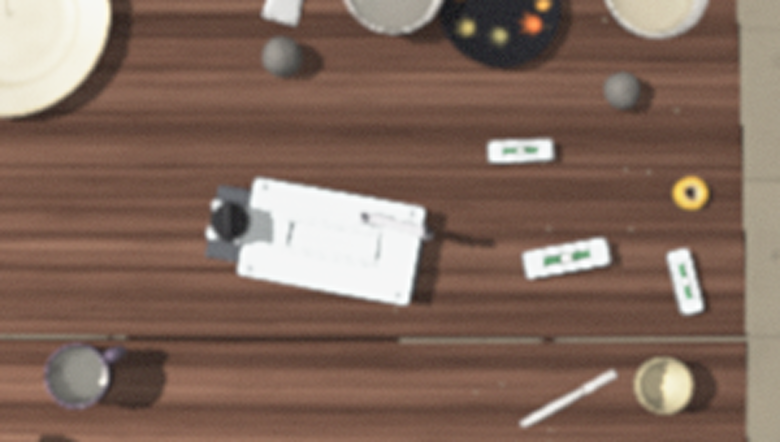

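View pics/side0c.png

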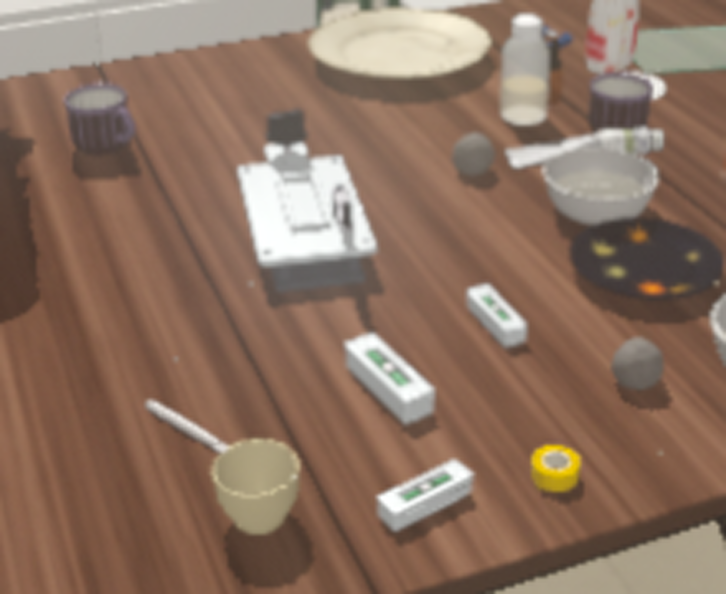

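View pics/side0.png

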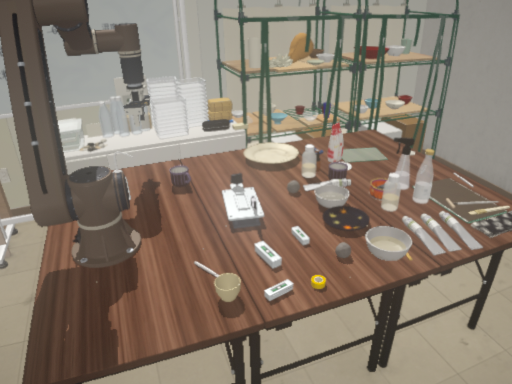

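```bash
python3 - <<'E'
import cv2
a=cv2.imread('pics/top0.png')
def c(n,im,x,y,w,h,f): cv2.imwrite(f'pics/{n}.png',cv2.resize(im[y:y+h,x:x+w],None,fx=f,fy=f,interpolation=cv2.INTER_CUBIC))
c('t_lev',a,290,165,100,80,8); c('t_stage',a,183,180,100,65,8)
s=cv2.imread('pics/side0.png'); c('s_stage',s,215,165,60,60,10)
E
```

```text
(no output)
```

View pics/t_lev.png

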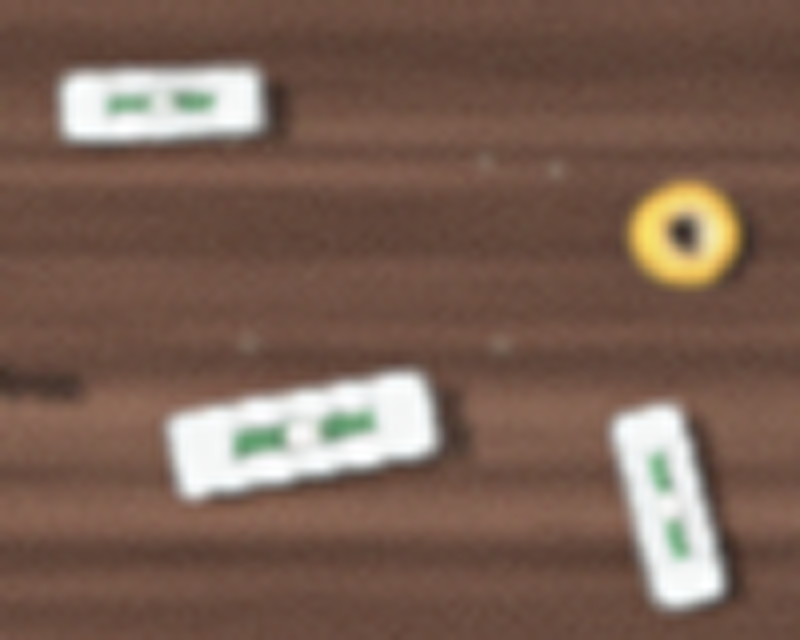

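View pics/t_stage.png

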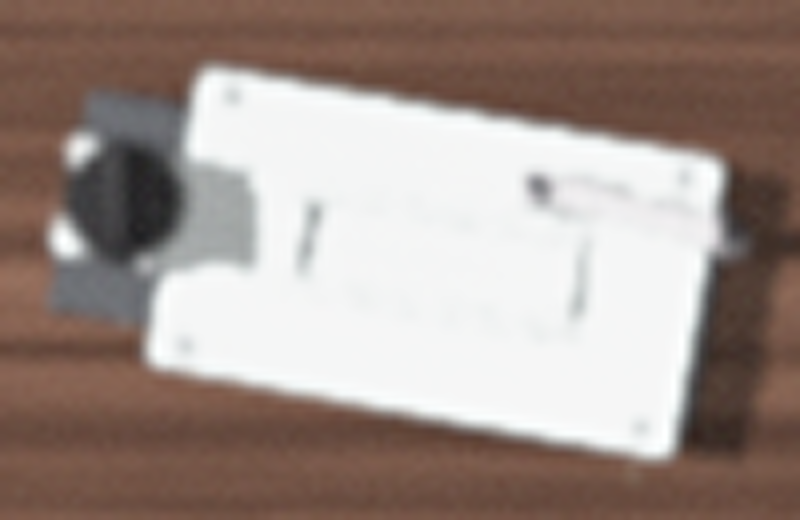

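View pics/s_stage.png

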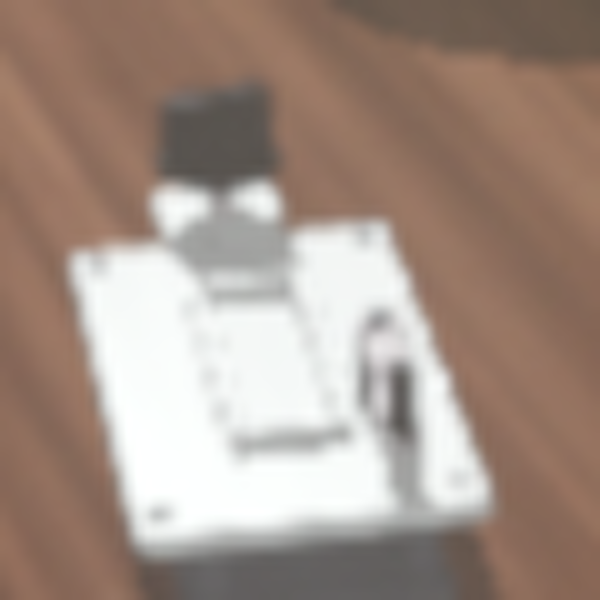

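```bash
cat > fit.py <<'E'
from h import *
from scipy.optimize import least_squares
def hullmask(c,P,box,ss=8):
    x,y,w,h=box; q=proj(c,P); q=((q-[x,y]+0.5)*ss-0.5)
    m=np.zeros((h*ss,w*ss),np.uint8); hull=cv2.convexHull(q.astype(np.float32))
    cv2.fillPoly(m,[np.round(hull*16).astype(np.int32)],255,shift=4)
    return cv2.resize(m,(w,h),interpolation=cv2.INTER_AREA)/255.
def boxpts(x,y,yaw,L,W,z0,z1):
    c,s=np.cos(yaw),np.sin(yaw); return [[x+c*a-s*b,y+s*a+c*b,z] for a in(-W/2,W/2) for b in(-L/2,L/2) for z in(z0,z1)]
def whit(im): # soft whiteness 0..1 by (blue channel) 
    b=im[:,:,2].astype(float); return np.clip((b-75)/(215-75),0,1)
E
python3 - <<'E'
from fit import *
from scipy.optimize import minimize
ims={c:cv2.imread(f'pics/{c}0.png')[:,:,::-1] for c in('top','side')}
boxes={'top':(305,206,48,26),'side':(246,235,48,36)}
def cost(p,cams):
    e=0
    for c in cams:
        x,y,w,h=boxes[c]; b=whit(ims[c])[y:y+h,x:x+w]
        g=ims[c][y:y+h,x:x+w].astype(float); b=np.maximum(b,((g[:,:,1]-g[:,:,0])>15)*1.)
        m=cv2.GaussianBlur(hullmask(c,boxpts(*p,.110,.032,0,.028),boxes[c]),(0,0),.6)
        e+=((m-b)**2).sum()
    return e
p0=pix2z('top',[328.5,219.5],.028)[0]; print(p0)
for cams in(['top'],['side'],['top','side']):
    r=minimize(cost,[p0[0],p0[1],0.17],args=(cams,),method='Nelder-Mead',options=dict(initial_simplex=[[p0[0],p0[1],.1],[p0[0]+.01,p0[1],.1],[p0[0],p0[1]+.01,.15],[p0[0],p0[1],.25]]))
    print(cams,r.x,np.degrees(r.x[2]),r.fun)
# features stage
f=lambda c,u,z: np.round(pix2z(c,u,z)[0],4)
T=lambda x,y:((x+.5)/8-.5+183,(y+.5)/8-.5+180); S=lambda x,y:((x+.5)/10-.5+215,(y+.5)/10-.5+165)
print('walls top',f('top',T(310,237),.046),f('top',T(583,280),.046))
print('knob flange',f('top',T(124,200),.05))
print('pivot',f('top',T(540,190),.076))
print('screws',[f('top',T(*q),.04) for q in((232,96),(686,178),(184,346),(642,427))])
print('screws side',[f('side',S(*q),.04) for q in((97,263),(364,237),(160,514),(458,478))])
print('corners',[f('top',T(*q),.04) for q in((200,70),(726,158),(148,366),(676,462))])
E
```

```text
[ 0.48949703 -0.26818673  0.028     ]
['top'] [ 0.49299968 -0.26606297  0.17519239] 10.037784495250154 20.888149786831534
['side'] [ 0.49389676 -0.25875164  0.17986256] 10.305365756746287 25.896489406844907
['top', 'side'] [ 0.49317496 -0.26344779  0.16279714] 9.32758879618547 57.64394007288753
walls top [0.5235 0.1059 0.046 ] [ 0.5053 -0.0122  0.046 ]
knob flange [0.539  0.1862 0.05  ]
pivot [0.5418 0.0063 0.076 ]
screws [array([0.5853, 0.1408, 0.04  ]), array([ 0.5501, -0.0568,  0.04  ]), array([0.4764, 0.1605, 0.04  ]), array([ 0.4421, -0.0379,  0.04  ])]
screws side [array([0.4764, 0.1649, 0.04  ]), array([0.585, 0.144, 0.04 ]), array([ 0.4414, -0.0341,  0.04  ]), array([ 0.5506, -0.052 ,  0.04  ])]
corners [array([0.5967, 0.1549, 0.04  ]), array([ 0.5589, -0.0742,  0.04  ]), array([0.4677, 0.176 , 0.04  ]), array([ 0.427 , -0.0526,  0.04  ])]
```

Largest bar (top view px 328,219; ~33 px long) is the spirit level. The ones at (310,178) and (373,228) are only ~25 px long, and the enlarged crop confirms this.

```bash
cat >> h.py <<'E'
from scipy.spatial.transform import Rotation as Ro
def plan(xyz,yaw):
    """yaw: world angle (deg) of tool y, tool pointing down"""
    o=ctrl.get_obs(); R=np.array(o['tool_rot']); p=np.array(o['eef_pos'])
    a=np.radians(yaw); y=np.array([np.cos(a),np.sin(a),0]); z=np.array([0,0,-1.]); T=np.c_[np.cross(y,z),y,z]
    print('now',np.round(p,4),'yaw',round(np.degrees(np.arctan2(R[1,1],R[0,1])),2),'rv',np.round(Ro.from_matrix(R.T@T).as_rotvec(),4),'sh',np.round(R.T@(np.array(xyz)-p),4),'t',o['time'],'F',np.round(o['ft_force'],2),'w',round(o['gripper_width'],4),'j',np.round(o['joint_positions'],1))
E
python3 -c "
from h import *
plan([.53,.15,.25],-140)"
```

```text
now [0.2129 0.6405 0.2376] yaw -108.38 rv [-0.     -0.      0.5518] sh [ 0.4556  0.3655 -0.0124] t 0.8 F [ 0.41 -0.52  0.76] w 0.0877 j [ 88.1  20.5   0.7   0.  -70.1 -16.5]
```

Emit:
{"op": "drive_tool", "data": {
  "motion": [0,0,0.55,0.456,0.365,-0.012,1,0,0,0.55,0.456,0.365,-0.012,1,0,0,0.55,0.456,0.365,-0.012,1,0,0,0.55,0.456,0.365,-0.012,1,0,0,0.55,0.456,0.365,-0.012,1,0,0,0.55,0.456,0.365,-0.012,1,0,0,0.55,0.456,0.365,-0.012,1,0,0,0.55,0.456,0.365,-0.012,1],
  "force": 25
}}

```text
time: 1.6
eef_pos: [0.431, 0.3032, 0.2463]
tool_rot: [[0.645, -0.765, 0.001], [-0.765, -0.645, 0.001], [-0.0, -0.001, -1.0]]
ft_force: [1.6, 0.5, 0.6]
gripper_width: 0.0875
```

```bash
python3 -c "
from h import *
plan([.5,-.17,.25],-170)"
```

```text
now [0.431  0.3032 0.2463] yaw -139.87 rv [-9.000e-04  5.000e-04  5.259e-01] sh [ 0.4062  0.2523 -0.0041] t 1.6 F [1.61 0.54 0.58] w 0.0875 j [ 56.5   6.2 -17.1   0.  -66.6 -16.3]
```

Emit:
{"op": "drive_tool", "data": {
  "motion": [0,0,0.526,0.406,0.252,-0.004,0.5,0,0,0.526,0.406,0.252,-0.004,0.5,0,0,0.526,0.406,0.252,-0.004,0.5,0,0,0.526,0.406,0.252,-0.004,0.5,0,0,0.526,0.406,0.252,-0.004,0.5,0,0,0.526,0.406,0.252,-0.004,0.5,0,0,0.526,0.406,0.252,-0.004,0.5,0,0,0.526,0.406,0.252,-0.004,0.5]
}}

```text
time: 2.4
eef_pos: [0.4885, -0.0928, 0.2499]
tool_rot: [[0.174, -0.985, 0.002], [-0.985, -0.174, 0.001], [-0.001, -0.002, -1.0]]
ft_force: [1.6, 0.4, -0.6]
gripper_width: 0.066
```

```bash
python3 -c "
from h import *
plan([.493,-.264,.10],-170)"
```

```text
now [ 0.4885 -0.0928  0.2499] yaw -169.98 rv [-0.0022  0.0007  0.0003] sh [0.1695 0.0256 0.1497] t 2.4 F [ 1.65  0.4  -0.64] w 0.066 j [ 11.9   3.  -20.1  -0.  -66.7  -1.9]
```

Emit:
{"op": "drive_tool", "data": {
  "motion": [0,0,0,0.17,0.026,0.075,0.5,0,0,0,0.17,0.026,0.15,0.5,0,0,0,0.17,0.026,0.15,0.5,0,0,0,0.17,0.026,0.15,0.5,0,0,0,0.17,0.026,0.15,0.5,0,0,0,0.17,0.026,0.15,0.5,0,0,0,0.17,0.026,0.15,0.5]
}}

```text
time: 3.1
eef_pos: [0.4924, -0.2651, 0.0992]
tool_rot: [[0.173, -0.985, 0.001], [-0.985, -0.173, 0.001], [-0.001, -0.001, -1.0]]
ft_force: [0.2, -0.3, -0.1]
gripper_width: 0.0659
```

```bash
python3 -c "
from h import *
plan([.493,-.264,.023],-170)
for c,b in(('top',(290,180,90,70)),('side',(225,190,90,70))):
    im=cap(c,c+'1'); x,y,w,h=b
    cv2.imwrite(f'pics/{c}1c.png',cv2.resize(im[y:y+h,x:x+w,::-1],None,fx=8,fy=8,interpolation=cv2.INTER_CUBIC))
"
```

```text
now [ 0.4924 -0.2651  0.0992] yaw -170.06 rv [-0.0007  0.001  -0.001 ] sh [-0.0009 -0.0008  0.0762] t 3.1 F [ 0.18 -0.26 -0.13] w 0.0659 j [ -8.3  17.2 -24.2  -0.1 -48.5  18.3]
```

View pics/top1c.png

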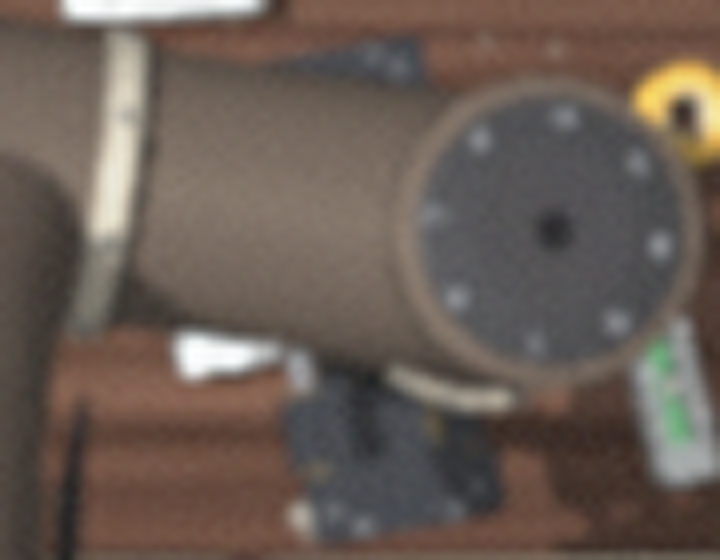

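View pics/side1c.png

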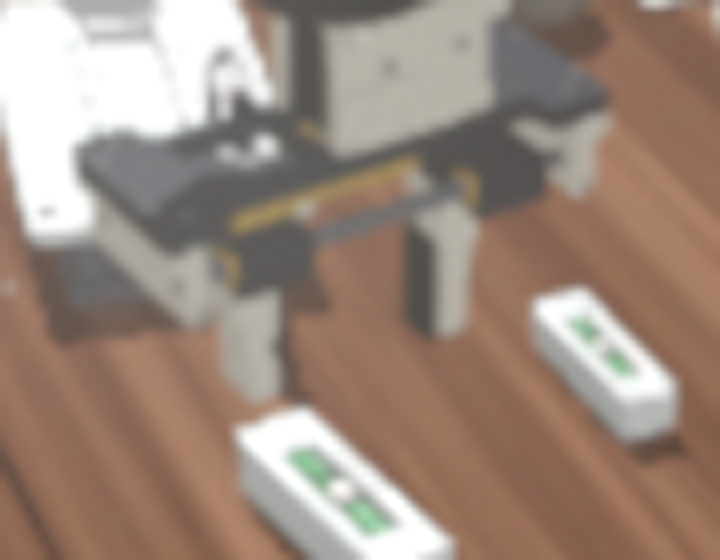

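```bash
python3 -c "
from h import *
o=ctrl.get_obs();p=np.array(o['eef_pos']);R=np.array(o['tool_rot'])
for s in (-1,1):
  # finger inner/outer depth unknown; show pad inner-face lower corners
  q=[p+R@np.array([a,s*b,.011]) for a in(-.0095,.0095) for b in(.033,)]
  print((proj('side',q)-[225,190]+.5)*8-.5)
"
```

```text
[[402.15999392 321.96006509]
 [428.59354401 344.40183451]]
[[259.60613215 373.02072135]
 [284.98774785 396.64532303]]
```

```bash
python3 -c "
from h import *
im=cv2.imread('pics/side0.png').astype(float); 
for c,b in (('side',(250,238,35,30)),('top',(310,210,36,20))):
    im=cv2.imread(f'pics/{c}0.png').astype(float);x,y,w,h=b; g=im[y:y+h,x:x+w]; m=np.clip(g[:,:,1]-g[:,:,2]-15,0,None); ys,xs=np.mgrid[:h,:w]
    cx,cy=(m*xs).sum()/m.sum()+x,(m*ys).sum()/m.sum()+y; print(c,cx,cy,pix2z(c,[cx,cy],.028))
print(pix2z('side',[(341.5)/8-.5+225,488.5/8-.5+190],.028))
"
```

```text
side 266.9608482871126 251.163132137031 [[ 0.48960742 -0.26713075  0.028     ]]
top 327.1432896064581 218.6377396569122 [[ 0.4925148  -0.26343157  0.028     ]]
[[ 0.49148357 -0.26443089  0.028     ]]
```

Emit:
{"op": "drive_tool", "data": {
  "motion": [0,0,0,0,0,0.04,0.5,0,0,0,0,0,0.076,0.5,0,0,0,0,0,0.076,0.5,0,0,0,0,0,0.076,0.5,0,0,0,0,0,0.076,-1,0,0,0,0,0,0.076,-1,0,0,0,0,0,0.076,-1,0,0,0,0,0,0.076,-1],
  "force": 25
}}

```text
time: 4.0
eef_pos: [0.4942, -0.2644, 0.0256]
tool_rot: [[0.174, -0.985, 0.005], [-0.985, -0.174, 0.0], [0.001, -0.005, -1.0]]
ft_force: [-3.1, -0.7, 1.3]
gripper_width: 0.0392
```

Emit:
{"op": "drive_tool", "data": {
  "motion": [0,0,0,0,0,0,-1,0,0,0,0,0,0,-1]
}}

```text
time: 4.2
eef_pos: [0.4941, -0.2644, 0.0258]
tool_rot: [[0.174, -0.985, 0.005], [-0.985, -0.174, 0.0], [0.001, -0.005, -1.0]]
ft_force: [-1.1, 0.4, 2.7]
gripper_width: 0.0319
```

Emit:
{"op": "drive_tool", "data": {
  "motion": [0,0,0,0,0,-0.05,-1,0,0,0,0,0,-0.1,-1,0,0,0,0,0,-0.14,-1,0,0,0,0,0,-0.14,-1,0,0,0,0,0,-0.14,-1]
}}

```text
time: 4.7
eef_pos: [0.4937, -0.2644, 0.1666]
tool_rot: [[0.174, -0.985, 0.007], [-0.985, -0.174, 0.0], [0.001, -0.007, -1.0]]
ft_force: [-0.0, -0.0, -2.3]
gripper_width: 0.0316
```

```bash
python3 -c "
from h import *
plan([.514,.053,.165],-190)
for c,b in(('side',(225,160,90,70)),):
    im=cap(c,c+'2'); x,y,w,h=b
    cv2.imwrite(f'pics/{c}2c.png',cv2.resize(im[y:y+h,x:x+w,::-1],None,fx=8,fy=8,interpolation=cv2.INTER_CUBIC))
"
```

```text
now [ 0.4937 -0.2644  0.1666] yaw -169.98 rv [-0.0075  0.0005  0.3494] sh [-0.309  -0.0752  0.0019] t 4.7 F [-0.01 -0.04 -2.31] w 0.0316 j [ -8.2  12.9 -19.9  -0.1 -56.8  18.3]
```

View pics/side2c.png

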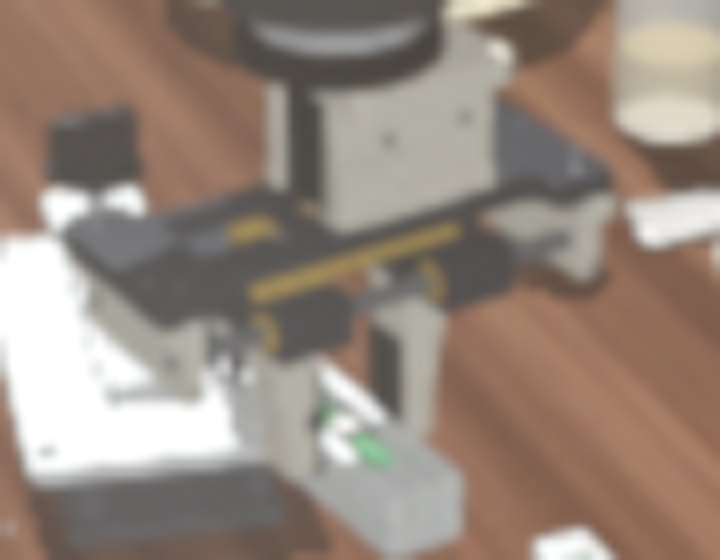

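```bash
python3 -c "
from h import *
o=ctrl.get_obs();p=np.array(o['eef_pos']);R=np.array(o['tool_rot'])
for d in(-.004,0,.004):
  q=[p+R@np.array([.055+d,b,c]) for c in(-.0022,.0258) for b in(.016,-.016)]
  print(d,np.round((proj('side',q)-[225,160]+.5)*8-.5).tolist())
"
```

```text
-0.004 [[379.0, 501.0], [452.0, 476.0], [379.0, 565.0], [451.0, 539.0]]
0 [[385.0, 506.0], [458.0, 480.0], [385.0, 570.0], [457.0, 544.0]]
0.004 [[391.0, 511.0], [464.0, 485.0], [391.0, 576.0], [463.0, 549.0]]
```

Emit:
{"op": "drive_tool", "data": {
  "motion": [-0.007,0,0.35,-0.309,-0.075,0.002,-1,-0.007,0,0.35,-0.309,-0.075,0.002,-1,-0.007,0,0.35,-0.309,-0.075,0.002,-1,-0.007,0,0.35,-0.309,-0.075,0.002,-1,-0.007,0,0.35,-0.309,-0.075,0.002,-1,-0.007,0,0.35,-0.309,-0.075,0.002,-1,-0.007,0,0.35,-0.309,-0.075,0.002,-1,-0.007,0,0.35,-0.309,-0.075,0.002,-1]
}}

```text
time: 5.55
eef_pos: [0.5125, 0.0562, 0.1618]
tool_rot: [[-0.171, -0.985, -0.005], [-0.985, 0.171, 0.0], [0.001, 0.005, -1.0]]
ft_force: [-0.6, -0.4, -1.6]
gripper_width: 0.0318
```

```bash
python3 -c "
from h import *
plan([.514,.053,.085],-190)
"
```

```text
now [0.5125 0.0562 0.1618] yaw 170.17 rv [ 0.0047 -0.0007  0.003 ] sh [ 0.0028 -0.0024  0.0768] t 5.55 F [-0.55 -0.43 -1.56] w 0.0318 j [ 28.    9.5 -25.1  -0.2 -55.7 -37.7]
```

Emit:
{"op": "drive_tool", "data": {
  "motion": [0,0,0.003,0.003,-0.002,0.03,-1,0.002,0,0.003,0.003,-0.002,0.076,-1,0.002,0,0.003,0.003,-0.002,0.076,-1,0.002,0,0.003,0.003,-0.002,0.076,-1,0.002,0,0.003,0.003,-0.002,0.076,-1]
}}

```text
time: 6.05
eef_pos: [0.5146, 0.0529, 0.0871]
tool_rot: [[-0.173, -0.985, -0.001], [-0.985, 0.173, -0.0], [0.0, 0.001, -1.0]]
ft_force: [0.6, 0.1, -1.1]
gripper_width: 0.0321
```

```bash
python3 -c "
from h import *
plan([.5135,.052,.066],-190)
for c,b in(('side',(205,155,75,70)),('top',(183,175,100,75))):
    im=cap(c,c+'3'); x,y,w,h=b
    cv2.imwrite(f'pics/{c}3c.png',cv2.resize(im[y:y+h,x:x+w,::-1],None,fx=8,fy=8,interpolation=cv2.INTER_CUBIC))
"
```

```text
now [0.5146 0.0529 0.0871] yaw 170.02 rv [ 0.0013 -0.0004  0.0003] sh [0.0011 0.0009 0.0211] t 6.05 F [ 0.64  0.14 -1.07] w 0.0321 j [ 27.6  14.6 -30.1  -0.  -45.3 -37.6]
```

View pics/side3c.png

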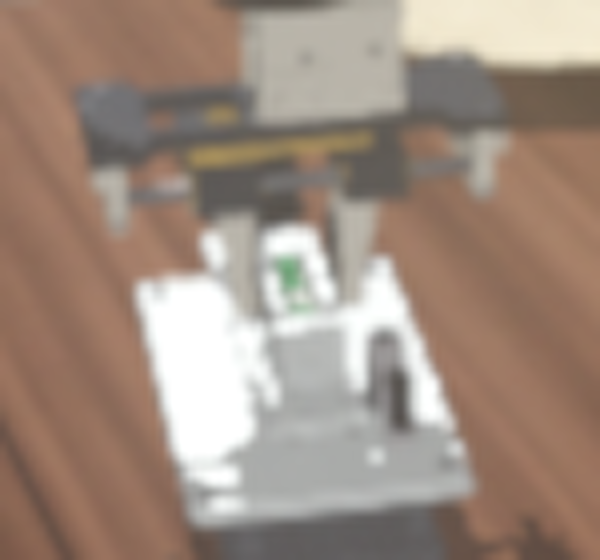

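View pics/top3c.png

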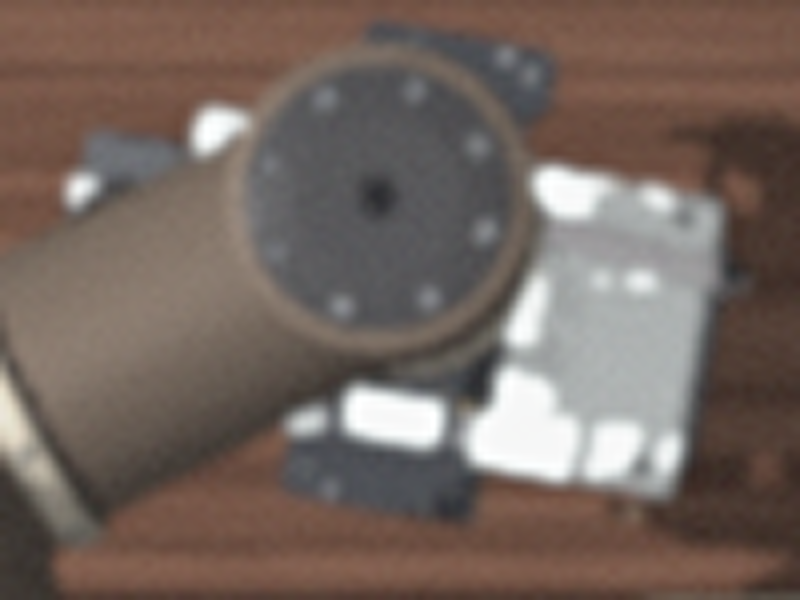

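Emit:
{"op": "drive_tool", "data": {
  "motion": [0,0,0,0.001,0.001,0.005,-1,0,0,0,0.001,0.001,0.01,-1,0,0,0,0.001,0.001,0.013,-1,0,0,0,0.001,0.001,0.015,-1,0,0,0,0.001,0.001,0.017,-1,0,0,0,0.001,0.001,0.017,-1]
}}

```text
time: 6.75
eef_pos: [0.5134, 0.0523, 0.0702]
tool_rot: [[-0.174, -0.985, -0.001], [-0.985, 0.174, 0.001], [-0.0, 0.001, -1.0]]
ft_force: [0.6, -0.4, -1.8]
gripper_width: 0.0316
```

Emit:
{"op": "drive_tool", "data": {
  "motion": [0,0,0,0,0,0.002,-1,0,0,0,0,0,0.004,-1,0,0,0,0,0,0.005,-1,0,0,0,0,0,0.006,-1]
}}

```text
time: 7.15
eef_pos: [0.5134, 0.0524, 0.0647]
tool_rot: [[-0.173, -0.985, -0.001], [-0.985, 0.173, 0.001], [-0.0, 0.001, -1.0]]
ft_force: [-4.2, 2.5, 10.1]
gripper_width: 0.0316
```

Emit:
{"op": "drive_tool", "data": {
  "motion": [0,0,0,0,0,-0.0005,0.3,0,0,0,0,0,-0.0005,0.3,0,0,0,0,0,-0.0005,0.3,0,0,0,0,0,-0.0005,0.3,0,0,0,0,0,-0.05,0.3,0,0,0,0,0,-0.1,0.3,0,0,0,0,0,-0.13,0.3,0,0,0,0,0,-0.13,0.3]
}}

```text
time: 7.95
eef_pos: [0.5161, 0.0531, 0.1997]
tool_rot: [[-0.173, -0.985, 0.008], [-0.985, 0.173, 0.003], [-0.005, -0.007, -1.0]]
ft_force: [-0.1, -0.1, -0.3]
gripper_width: 0.0568
```

```bash
python3 -c "
from h import *
plan([.48,-.2,.2],-190)
for c,b in(('side',(205,155,75,70)),):
    im=cap(c,c+'4'); x,y,w,h=b
    cv2.imwrite(f'pics/{c}4c.png',cv2.resize(im[y:y+h,x:x+w,::-1],None,fx=8,fy=8,interpolation=cv2.INTER_CUBIC))
"
```

```text
now [0.5161 0.0531 0.1997] yaw 170.06 rv [-0.007   0.0047  0.001 ] sh [ 0.2556 -0.0081 -0.0014] t 7.95 F [-0.12 -0.12 -0.34] w 0.0568 j [ 27.6   7.2 -22.4   0.  -59.9 -37.6]
```

View pics/side4c.png

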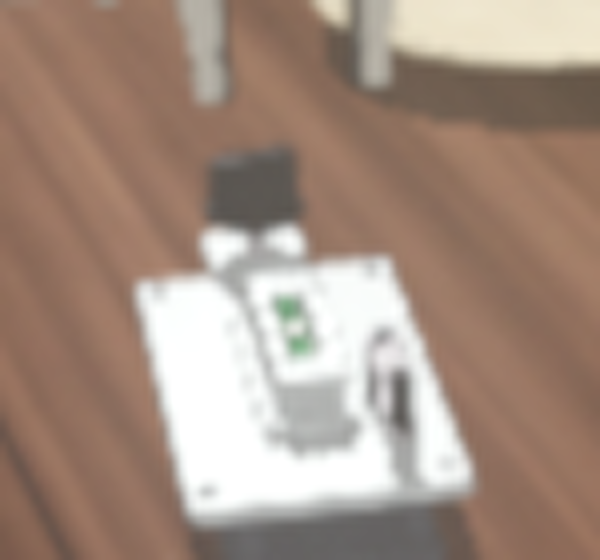

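```bash
cat >> h.py <<'E'
PK=np.array([.5135,.0522]); YW=np.radians(-9.95)
def st(x,y,z=0): # pocket frame -> world ; z over plate
    c,s=np.cos(YW),np.sin(YW); return np.array([PK[0]+c*x-s*y,PK[1]+s*x+c*y,.039+z])
def peg(th,z=.050): return st(38-85*np.cos(th),-40-85*np.sin(th),z)
E
python3 -c "
from h import *
for th in(1.2,1.3,1.4,1.5):
    print(th,peg(th),'top peg top',(proj('top',peg(th,.064))-[183,180]+.5)*8-.5,'side peg top/bot',(proj('side',[peg(th,.064),peg(th,.036)])-[205,155]+.5)*8-.5)
print('pivot',(proj('top',st(38,-40,.036))-[183,180]+.5)*8-.5,(proj('side',st(38,-40,.036))-[205,155]+.5)*8-.5)
print('knob', st(0,133,.02),(proj('top',st(0,133,.03))-[183,180]+.5)*8-.5)
for q in ('clip_peg','clip_pivot'):
  print([(np.round(f['box'],1),round(f['conf'],2)) for f in nets.find_in(q,'side')[:3]])
"
python3 -c "
import cv2
a=cv2.imread('pics/side4.png')[180:225,235:270]; cv2.imwrite('pics/s4peg.png',cv2.resize(a,None,fx=16,fy=13,interpolation=cv2.INTER_CUBIC))"
```

```text
1.2 [-1.29956422e+01 -1.18621882e+02  8.90000000e-02] top peg top [[-7.20305649e+08 -8.41255567e+07]] side peg top/bot [[ -449.67393512 -1279.27272252]
 [ -449.77293601 -1280.15614719]]
1.3 [-5.51683221e+00 -1.22653905e+02  8.90000000e-02] top peg top [[-1.66632929e+08 -8.71604130e+06]] side peg top/bot [[ -681.91696423 -1266.01807426]
 [ -682.03513382 -1266.88514617]]
1.4 [ 2.32714559e+00 -1.25919150e+02  8.90000000e-02] top peg top [[-62672951.84144553    690056.58491732]] side peg top/bot [[ -916.68287518 -1250.45040788]
 [ -916.81968444 -1251.30568374]]
1.5 [ 1.04579167e+01 -1.28384992e+02  8.90000000e-02] top peg top [[-30027330.37665473   2215889.02181727]] side peg top/bot [[-1155.21397982 -1232.1805969 ]
 [-1155.36893665 -1233.02806405]]
pivot [[-626577.22443899  412141.16356063]] [[-3198.98460488  -840.08251876]]
knob [2.34943977e+01 1.31051736e+02 5.90000000e-02] [[44454733.87464053  7878826.92193905]]
[(array([287.2, 180.2,   9.5,  15.3]), 0.39)]
[(array([250.4, 197.3,   8.1,  14.9]), 0.38)]
```

View pics/s4peg.png

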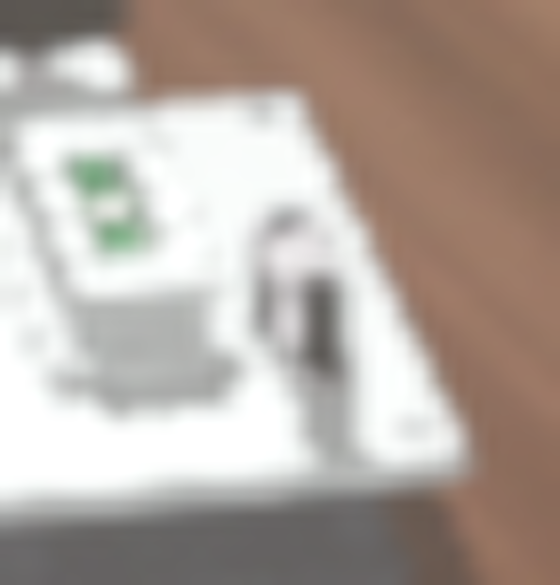

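```bash
sed -i 's|def st(x,y,z=0):.*|def st(x,y,z=0):\n    x=x/1000;y=y/1000|' h.py
python3 -c "
from h import *
for th in(1.2,1.3,1.4,1.5):
    print(th,peg(th).round(4),'top peg top',(proj('top',peg(th,.064))-[183,180]+.5)*8-.5,'side peg top/bot',(proj('side',[peg(th,.064),peg(th,.036)])-[235,180]+.5)*[16,13]-.5)
print('pivot',(proj('top',st(38,-40,.036))-[183,180]+.5)*8-.5,(proj('side',st(38,-40,.036))-[235,180]+.5)*[16,13]-.5)
print('knob', st(0,133,.02),(proj('top',st(0,133,.03))-[183,180]+.5)*8-.5)
"
```

```text
1.2 [ 0.5    -0.0665  0.089 ] top peg top [[713.78178404 285.14392769]] side peg top/bot [[218.56140723 289.17505619]
 [222.42887294 378.24420064]]
1.3 [ 0.5075 -0.0705  0.089 ] top peg top [[723.435533   267.26251096]] side peg top/bot [[256.62734602 290.64743657]
 [260.12723885 379.77046605]]
1.4 [ 0.5153 -0.0738  0.089 ] top peg top [[731.24326153 248.51777368]] side peg top/bot [[295.10392509 290.593874  ]
 [298.22973106 379.73710394]]
1.5 [ 0.5234 -0.0762  0.089 ] top peg top [[737.12907968 229.09899111]] side peg top/bot [[333.54314742 289.01396275]
 [336.2934448  378.14345438]]
pivot [[540.20350366 184.91901159]] [[294.8734376  231.66788225]]
knob [0.5364809  0.18319954 0.059     ] [[125.86275133 202.37442791]]
```

```bash
python3 -c "
from h import *
p=peg(1.46); p[2]=.2; plan(p,163.7)
"
```

```text
now [0.5131 0.0523 0.1943] yaw 170.0 rv [0.0011 0.0005 0.11  ] sh [ 0.1244 -0.0291 -0.0058] t 8.1 F [-0.78 -0.13 -0.02] w 0.0572 j [ 27.6   7.5 -22.7  -0.1 -59.8 -37.6]
```

Emit:
{"op": "drive_tool", "data": {
  "motion": [0,0,0.11,0.124,-0.029,-0.006,-0.18,0,0,0.11,0.124,-0.029,-0.006,-0.18,0,0,0.11,0.124,-0.029,-0.006,-0.18,0,0,0.11,0.124,-0.029,0.03,-0.18,0,0,0.11,0.124,-0.029,0.07,-0.18,0,0,0.11,0.124,-0.029,0.07,-0.18,0,0,0.11,0.124,-0.029,0.07,-0.18]
}}

```text
time: 8.8
eef_pos: [0.5194, -0.0752, 0.1235]
tool_rot: [[-0.28, -0.96, -0.004], [-0.96, 0.28, -0.001], [0.002, 0.004, -1.0]]
ft_force: [0.4, -0.4, 1.4]
gripper_width: 0.0357
```

```bash
python3 -c "
from h import *
p=peg(1.46); p[2]=.092; plan(p,163.7)
for c,b in(('side',(215,155,80,65)),):
    im=cap(c,c+'5'); x,y,w,h=b
    cv2.imwrite(f'pics/{c}5c.png',cv2.resize(im[y:y+h,x:x+w,::-1],None,fx=9,fy=9,interpolation=cv2.INTER_CUBIC))
"
```

```text
now [ 0.5194 -0.0752  0.1235] yaw 163.72 rv [ 0.0041 -0.0018  0.0004] sh [-0.0001 -0.0009  0.0315] t 8.8 F [ 0.41 -0.36  1.41] w 0.0357 j [ 13.2  12.7 -26.8  -0.  -50.7 -29.4]
```

View pics/side5c.png

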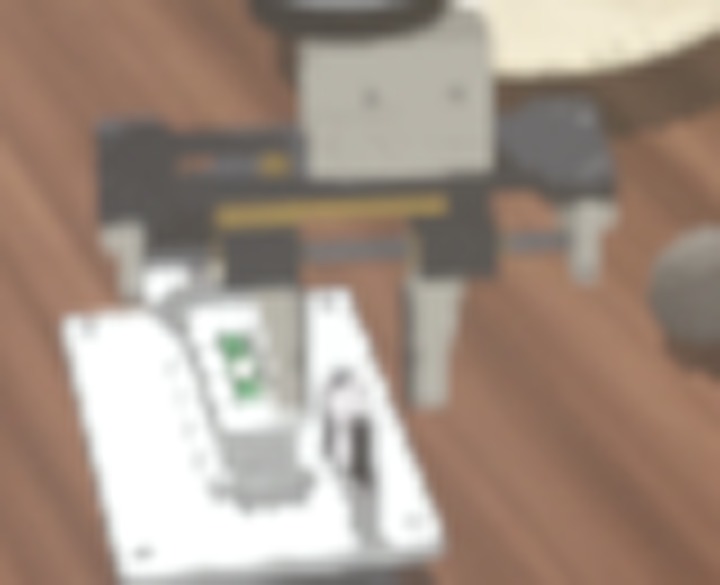

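Emit:
{"op": "drive_tool", "data": {
  "motion": [0,0,0,0,-0.001,0.015,-0.18,0,0,0,0,-0.001,0.031,-0.18,0,0,0,0,-0.001,0.031,-0.18,0,0,0,0,-0.001,0.031,-0.18]
}}

```text
time: 9.25
eef_pos: [0.5224, -0.0748, 0.0954]
tool_rot: [[-0.279, -0.96, 0.0], [-0.96, 0.279, -0.0], [-0.0, -0.0, -1.0]]
ft_force: [0.1, 0.3, 0.4]
gripper_width: 0.0358
```

```bash
python3 -c "
from h import *
p=peg(1.46); p[2]=.092; plan(p,163.7)
for f in np.arange(.13,1.05,.13): print(round(f,2),np.round([-.085+.085*np.cos(f),.085*np.sin(f)],4))
"
```

```text
now [ 0.5224 -0.0748  0.0954] yaw 163.8 rv [-0.0003  0.      0.0017] sh [0.0011 0.002  0.0034] t 9.25 F [0.05 0.29 0.41] w 0.0358 j [ 13.2  14.8 -28.5   0.  -46.7 -29.4]
0.13 [-0.0007  0.011 ]
0.26 [-0.0029  0.0219]
0.39 [-0.0064  0.0323]
0.52 [-0.0112  0.0422]
0.65 [-0.0173  0.0514]
0.78 [-0.0246  0.0598]
0.91 [-0.0328  0.0671]
1.04 [-0.042   0.0733]
```

Emit:
{"op": "drive_tool", "data": {
  "motion": [0,0,0.13,0,0.012,0.002,-0.18,0,0,0.26,-0.002,0.023,0.002,-0.18,0,0,0.39,-0.006,0.033,0.002,-0.18,0,0,0.52,-0.011,0.043,0.002,-0.18,0,0,0.65,-0.017,0.052,0.002,-0.18,0,0,0.78,-0.024,0.061,0.002,-0.18,0,0,0.91,-0.032,0.068,0.002,-0.18,0,0,0.91,-0.032,0.068,0.002,-0.18]
}}

```text
time: 10.05
eef_pos: [0.4667, -0.0241, 0.0951]
tool_rot: [[-0.93, -0.368, 0.003], [-0.368, 0.93, 0.001], [-0.003, -0.0, -1.0]]
ft_force: [-0.9, 1.1, 0.2]
gripper_width: 0.036
```

```bash
python3 -c "
from h import *
# targets: lead along arc th=-lead
for th in(.35,.2,.05,-.08,-.14,-.17):
    p=peg(th); p[2]=.093; plan(p,80.05+np.degrees(max(th,-.0)))
"
```

```text
now [ 0.4667 -0.0241  0.0951] yaw 111.6 rv [-1.000e-04  3.100e-03  2.006e-01] sh [0.0002 0.0167 0.0021] t 10.05 F [-0.92  1.08  0.18] w 0.036 j [ 21.3   9.5 -35.9   0.  -44.4 -89.7]
now [ 0.4667 -0.0241  0.0951] yaw 111.6 rv [2.000e-04 3.200e-03 3.506e-01] sh [-0.0032  0.029   0.0021] t 10.05 F [-0.92  1.08  0.18] w 0.036 j [ 21.3   9.5 -35.9   0.  -44.4 -89.7]
now [ 0.4667 -0.0241  0.0951] yaw 111.6 rv [4.000e-04 3.100e-03 5.006e-01] sh [-0.0085  0.0406  0.0021] t 10.05 F [-0.92  1.08  0.18] w 0.036 j [ 21.3   9.5 -35.9   0.  -44.4 -89.7]
now [ 0.4667 -0.0241  0.0951] yaw 111.6 rv [5.000e-04 3.100e-03 5.506e-01] sh [-0.0144  0.0499  0.0021] t 10.05 F [-0.92  1.08  0.18] w 0.036 j [ 21.3   9.5 -35.9   0.  -44.4 -89.7]
now [ 0.4667 -0.0241  0.0951] yaw 111.6 rv [5.000e-04 3.100e-03 5.506e-01] sh [-0.0175  0.0539  0.0021] t 10.05 F [-0.92  1.08  0.18] w 0.036 j [ 21.3   9.5 -35.9   0.  -44.4 -89.7]
now [ 0.4667 -0.0241  0.0951] yaw 111.6 rv [5.000e-04 3.100e-03 5.506e-01] sh [-0.0192  0.0559  0.0021] t 10.05 F [-0.92  1.08  0.18] w 0.036 j [ 21.3   9.5 -35.9   0.  -44.4 -89.7]
```

Emit:
{"op": "drive_tool", "data": {
  "motion": [0,0,0.13,0,0.01,0.001,-0.18,0,0,0.25,0,0.02,0.001,-0.18,0,0,0.38,-0.004,0.03,0.001,-0.18,0,0,0.5,-0.008,0.04,0.001,-0.18,0,0,0.55,-0.013,0.048,0.001,-0.18,0,0,0.55,-0.016,0.053,0.001,-0.18,0,0,0.55,-0.017,0.055,0.001,-0.18,0,0,0.55,-0.017,0.055,0.001,-0.18]
}}

```text
time: 10.85
eef_pos: [0.4627, 0.0334, 0.0945]
tool_rot: [[-0.986, 0.169, 0.004], [0.169, 0.986, 0.001], [-0.004, 0.002, -1.0]]
ft_force: [-0.4, -0.0, 0.9]
gripper_width: 0.0356
```

```bash
python3 -c "
from h import *
p=peg(-.17);p[2]=.093; plan(p,80)
for c,b in(('side',(205,145,80,65)),):
    im=cap(c,c+'6'); x,y,w,h=b
    cv2.imwrite(f'pics/{c}6c.png',cv2.resize(im[y:y+h,x:x+w,::-1],None,fx=9,fy=9,interpolation=cv2.INTER_CUBIC))
"
```

```text
now [0.4627 0.0334 0.0945] yaw 80.25 rv [0.0017 0.0035 0.0044] sh [-0.001   0.0016  0.0015] t 10.85 F [-0.44 -0.04  0.94] w 0.0356 j [ 2.860e+01  9.200e+00 -3.640e+01  1.000e-01 -4.420e+01 -1.284e+02]
```

View pics/side6c.png

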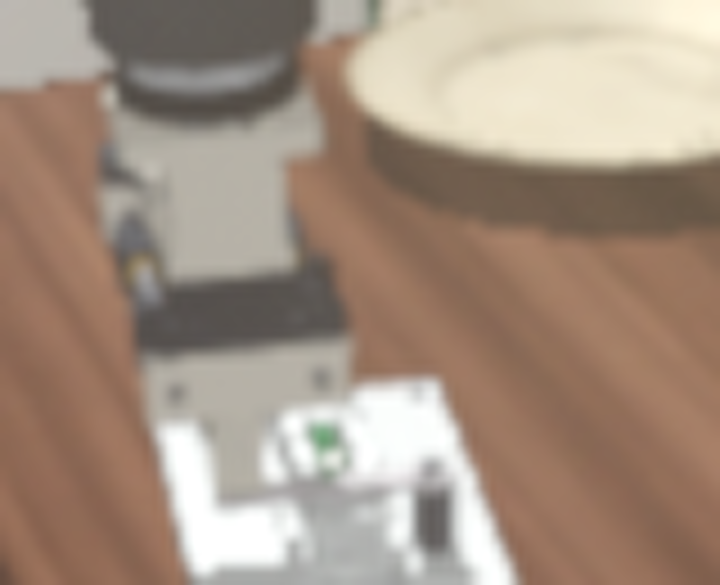

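Emit:
{"op": "drive_tool", "data": {
  "motion": [0,0,0,0,0.003,0,-0.18,0,0,0,0,0.004,0,-0.18,0,0,0,0,0.004,0,-0.18]
}}

```text
time: 11.2
eef_pos: [0.4624, 0.0352, 0.0941]
tool_rot: [[-0.986, 0.169, 0.001], [0.169, 0.986, -0.002], [-0.002, -0.002, -1.0]]
ft_force: [2.1, -10.7, -1.7]
gripper_width: 0.0359
```

Emit:
{"op": "drive_tool", "data": {
  "motion": [0,0,0,0,-0.008,0,-0.18,0,0,0,0,-0.01,0,-0.18,0,0,0,0,-0.01,-0.03,-0.18,0,0,0,0,-0.01,-0.08,-0.18,0,0,0,0,-0.01,-0.11,-0.18,0,0,0,0,-0.01,-0.11,-0.18]
}}

```text
time: 11.8
eef_pos: [0.4632, 0.0265, 0.2089]
tool_rot: [[-0.986, 0.168, 0.01], [0.168, 0.986, 0.001], [-0.009, 0.003, -1.0]]
ft_force: [0.2, -0.2, 0.1]
gripper_width: 0.0359
```

```bash
python3 -c "
from h import *
K=st(0,133,.02);print(K);plan([K[0],K[1],.2],-90)
for c,b in(('side',(205,145,80,65)),('top',(183,175,100,75))):
    im=cap(c,c+'7'); x,y,w,h=b
    cv2.imwrite(f'pics/{c}7c.png',cv2.resize(im[y:y+h,x:x+w,::-1],None,fx=8,fy=8,interpolation=cv2.INTER_CUBIC))
"
```

```text
[0.5364809  0.18319954 0.059     ]
now [0.4632 0.0265 0.2089] yaw 80.32 rv [ 1.4200e-02 -2.9000e-03  2.9725e+00] sh [-0.0458  0.1668  0.0097] t 11.8 F [ 0.18 -0.18  0.12] w 0.0359 j [  27.9    1.2  -27.8    0.2  -60.4 -127.7]
```

View pics/side7c.png

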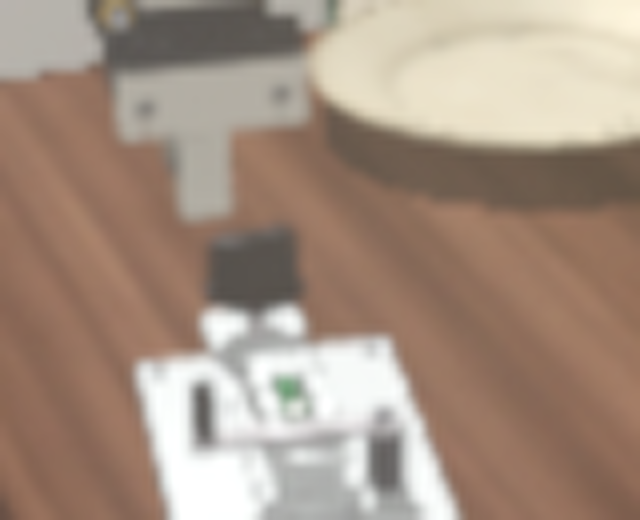

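View pics/top7c.png

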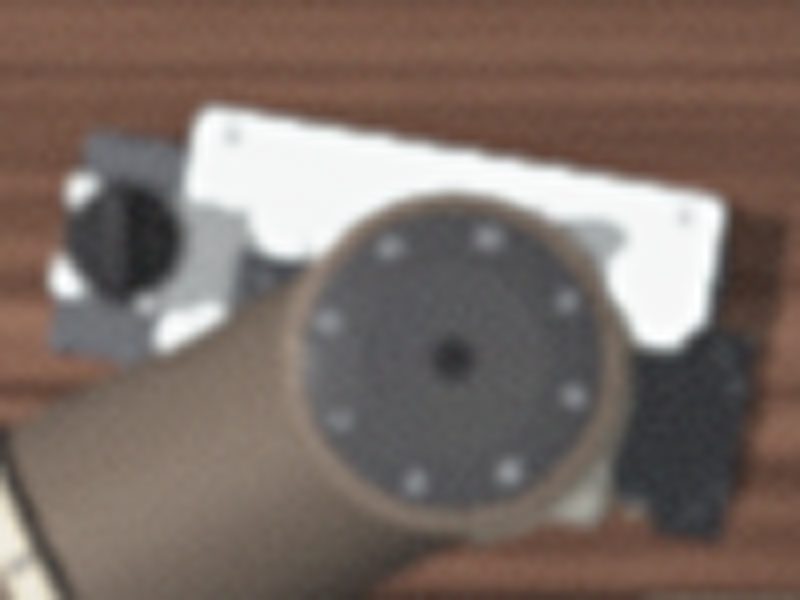

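```bash
python3 -c "
import cv2,numpy as np
a=cv2.imread('pics/top0.png')[192:220,185:213].astype(float); b=cv2.imread('pics/top7.png')[192:220,185:213].astype(float)
f=lambda a:cv2.resize(np.clip((a-20)*4,0,255).astype(np.uint8),None,fx=14,fy=14,interpolation=cv2.INTER_CUBIC)
cv2.imwrite('pics/knobt.png',np.hstack([f(a),f(b)]))
s=cv2.imread('pics/side7.png')[170:195,225:250].astype(float)
cv2.imwrite('pics/knobs.png',cv2.resize(np.clip((s-30)*2.5,0,255).astype(np.uint8),None,fx=16,fy=16,interpolation=cv2.INTER_CUBIC))"
```

```text
(no output)
```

View pics/knobt.png

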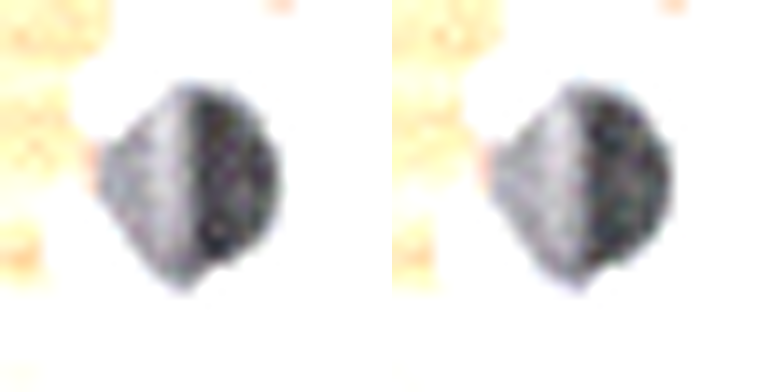

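View pics/knobs.png

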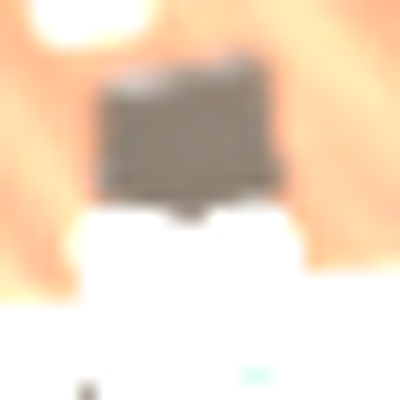

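```bash
python3 -c "
from h import *
for z in (0,.01,.02,.03,.04,.05): print(z,(proj('side',st(0,133,z))-[205,145]+.5)*8-.5, (proj('top',st(0,133,z))-[183,175]+.5)*8-.5)
for s in((-23,133),(23,133)): print((proj('side',st(*s,.03))-[205,145]+.5)*8-.5)
"
```

```text
0 [[258.06279281 336.20174867]] [[133.67357012 247.71023166]]
0.01 [[257.20972114 319.0676613 ]] [[131.10096064 245.95287356]]
0.02 [[256.3527178 301.8337388]] [[128.49753951 244.17439961]]
0.03 [[255.49177346 284.49941876]] [[125.86275133 242.37442791]]
0.04 [[254.62687917 267.06413971]] [[123.1960273  240.55256732]]
0.05 [[253.75802638 249.52734135]] [[120.4967848  238.70841718]]
[[211.37538316 288.96072447]]
[[299.42408849 280.06245797]]
```

Emit:
{"op": "drive_tool", "data": {
  "motion": [0,0,-0.15,-0.03,0.04,0.01,0.2,0,0,-0.3,-0.046,0.08,0.01,0.2,0,0,-0.45,-0.046,0.12,0.01,0.2,0,0,-0.6,-0.046,0.167,0.01,0.2,0,0,-0.75,-0.046,0.167,0.01,0.2,0,0,-0.9,-0.046,0.167,0.01,0.2,0,0,-1.05,-0.046,0.167,0.01,0.2,0,0,-1.2,-0.046,0.167,0.01,0.2]
}}

```text
time: 12.7
eef_pos: [0.5336, 0.1825, 0.1931]
tool_rot: [[-0.509, -0.861, 0.001], [-0.861, 0.509, -0.002], [0.001, -0.002, -1.0]]
ft_force: [0.1, -0.1, 0.0]
gripper_width: 0.0527
```

Emit:
{"op": "drive_tool", "data": {
  "motion": [0,0,-0.15,0,0,0,0.2,0,0,-0.3,0,0,0,0.2,0,0,-0.45,0,0,0,0.2,0,0,-0.6,0,0,0,0.2,0,0,-0.75,0,0,0,0.2,0,0,-0.9,0,0,0,0.2,0,0,-1.05,0,0,0,0.2,0,0,-1.2,0,0,0,0.2]
}}

```text
time: 13.5
eef_pos: [0.5329, 0.1821, 0.1914]
tool_rot: [[0.617, -0.787, -0.002], [-0.787, -0.617, -0.003], [0.002, 0.003, -1.0]]
ft_force: [-0.0, 0.7, 0.2]
gripper_width: 0.0527
```

```bash
python3 -c "
from h import *
K=st(0,133,.02);plan([K[0],K[1],.15],-93)
"
```

```text
now [0.5329 0.1821 0.1914] yaw -141.88 rv [ 0.0038 -0.     -0.8531] sh [ 0.0013 -0.0036  0.0414] t 13.5 F [-0.04  0.74  0.19] w 0.0527 j [ 38.8  12.2 -17.4   0.1 -60.6  -0.8]
```

Emit:
{"op": "drive_tool", "data": {
  "motion": [0,0,-0.15,0.001,-0.004,0.01,0.2,0,0,-0.3,0.001,-0.004,0.02,0.2,0,0,-0.45,0.001,-0.004,0.03,0.2,0,0,-0.6,0.001,-0.004,0.04,0.2,0,0,-0.75,0.001,-0.004,0.04,0.2,0,0,-0.85,0.001,-0.004,0.04,0.2,0,0,-0.85,0.001,-0.004,0.04,0.2]
}}

```text
time: 14.2
eef_pos: [0.5359, 0.1832, 0.1498]
tool_rot: [[0.999, -0.054, -0.004], [-0.054, -0.999, -0.005], [-0.004, 0.005, -1.0]]
ft_force: [0.2, -0.4, -1.2]
gripper_width: 0.0526
```

```bash
cat > look.py <<'E'
import sys
from h import *
n=sys.argv[1]
K=st(0,133,.02);plan([K[0],K[1],.10],-93)
for c,b in(('side',(215,155,60,55)),('top',(183,175,100,75))):
    im=cap(c,c+n); x,y,w,h=b
    cv2.imwrite(f'pics/{c}{n}c.png',cv2.resize(im[y:y+h,x:x+w,::-1],None,fx=8,fy=8,interpolation=cv2.INTER_CUBIC))
E
python3 look.py 8
```

```text
now [0.5359 0.1832 0.1498] yaw -93.09 rv [ 0.0048  0.0037 -0.0017] sh [ 0.0008 -0.0003  0.0498] t 14.2 F [ 0.18 -0.38 -1.18] w 0.0526 j [ 38.7  14.8 -19.9   0.1 -55.6  48.1]
```

View pics/side8c.png

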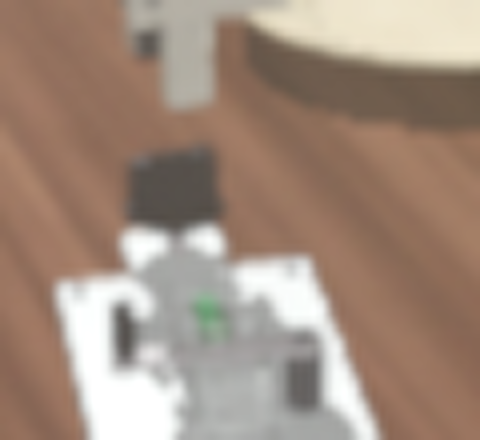

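View pics/top8c.png

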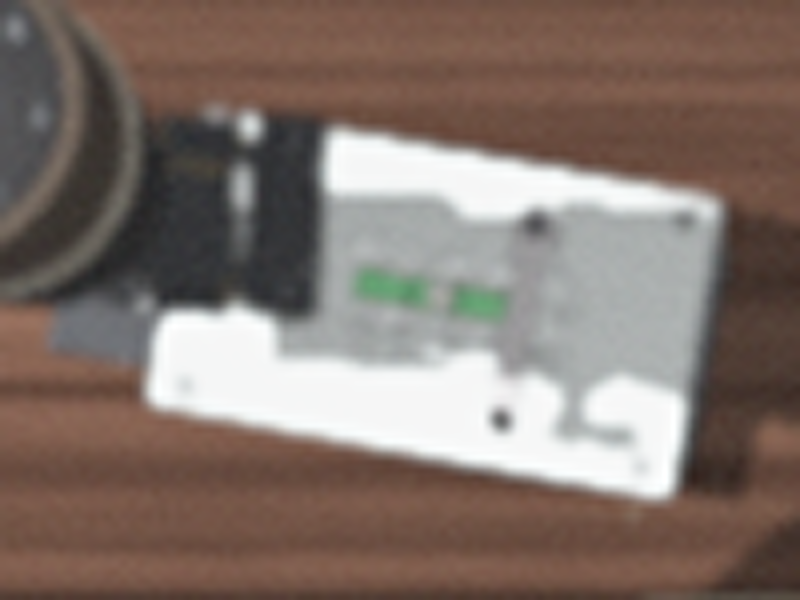

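Emit:
{"op": "drive_tool", "data": {
  "motion": [0.005,0.004,0,0,0,0.03,0.2,0.005,0.004,0,0,0,0.055,0.2,0.005,0.004,0,0,0,0.065,0.2,0.005,0.004,0,0,0,0.067,0.2]
}}

```text
time: 14.7
eef_pos: [0.5353, 0.1826, 0.0821]
tool_rot: [[0.998, -0.06, -0.001], [-0.06, -0.998, -0.001], [-0.001, 0.001, -1.0]]
ft_force: [-0.1, 0.4, 1.2]
gripper_width: 0.0526
```

```bash
python3 look.py 9
```

```text
now [0.5353 0.1826 0.0821] yaw -93.45 rv [ 0.0011  0.001  -0.0079] sh [ 0.0011 -0.0007 -0.0179] t 14.7 F [-0.13  0.43  1.2 ] w 0.0526 j [ 38.7  19.  -24.4   0.  -46.7  47.9]
```

View pics/side9c.png

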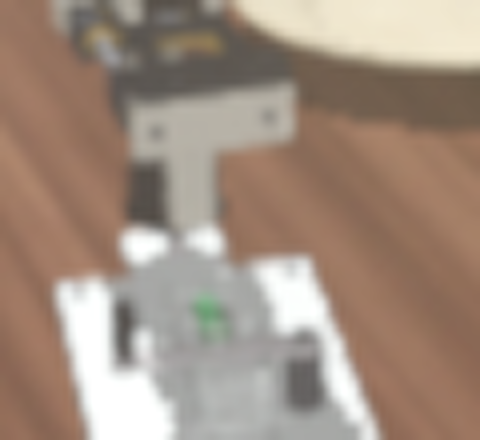

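```bash
python3 -c "
from h import *
o=ctrl.get_obs();p=np.array(o['eef_pos']);R=np.array(o['tool_rot'])
for y in (.0263,.036,.047):
  print(y,((proj('side',[p+R@np.array([a,y,z]) for a in(-.0095,.0095) for z in (-.015,.011)])-[215,155]+.5)*8-.5).round().tolist())
"
```

```text
0.0263 [[167.0, 176.0], [170.0, 222.0], [204.0, 170.0], [206.0, 216.0]]
0.036 [[172.0, 184.0], [175.0, 230.0], [209.0, 178.0], [211.0, 224.0]]
0.047 [[178.0, 193.0], [180.0, 239.0], [215.0, 187.0], [217.0, 234.0]]
```

Emit:
{"op": "drive_tool", "data": {
  "motion": [0,0,0,0,0,0.002,0.2,0,0,0,0,0,0.004,0.2,0,0,0,0,0,0.006,0.2,0,0,0,0,0,0.008,0.2,0,0,0,0,0,0.008,0.2]
}}

```text
time: 15.3
eef_pos: [0.537, 0.1839, 0.0763]
tool_rot: [[0.998, -0.059, 0.003], [-0.059, -0.998, 0.002], [0.003, -0.002, -1.0]]
ft_force: [-0.4, 2.7, 4.9]
gripper_width: 0.0527
```

Emit:
{"op": "drive_tool", "data": {
  "motion": [0,0,0,0,0,-0.001,-1,0,0,0,0,0,-0.001,-1,0,0,0,0,0,-0.001,-1,0,0,0,0,0,-0.001,-1,0,0,0,0,0,-0.001,-1,0,0,0,0,0,-0.001,-1,0,0,0,0,0,-0.001,-1],
  "force": 30
}}

```text
time: 16.0
eef_pos: [0.5374, 0.1846, 0.0776]
tool_rot: [[0.998, -0.059, 0.004], [-0.059, -0.998, 0.003], [0.004, -0.003, -1.0]]
ft_force: [-1.1, 0.4, 5.4]
gripper_width: 0.0137
```

```bash
python3 look.py 10
```

```text
now [0.5374 0.1846 0.0776] yaw -93.37 rv [-0.0029 -0.0038 -0.0064] sh [-0.0008  0.0014 -0.0224] t 16.0 F [-1.1   0.38  5.41] w 0.0137 j [ 38.7  19.4 -24.6   0.  -45.8  47.9]
```

View pics/top10c.png

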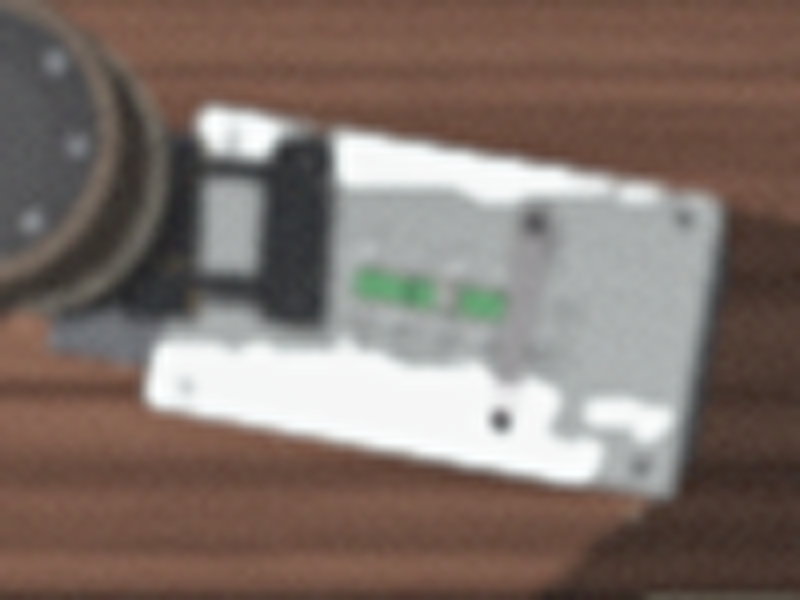

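Emit:
{"op": "drive_tool", "data": {
  "motion": [0,0,0,0,0,0.001,-1,0,0,0,0,0,0.002,-1,0,0,0,0,0,0.003,-1,0,0,0,0,0,0.004,-1,0,0,0,0,0,0.004,-1],
  "force": 40
}}

```text
time: 16.6
eef_pos: [0.5377, 0.185, 0.0749]
tool_rot: [[0.998, -0.058, 0.005], [-0.058, -0.998, 0.003], [0.005, -0.003, -1.0]]
ft_force: [-5.2, -1.7, 17.5]
gripper_width: 0.0139
```

Emit:
{"op": "drive_tool", "data": {
  "motion": [0,0,0.1,-0.0005,0,0.0013,-1,0,0,0.22,-0.0005,0,0.0013,-1,0,0,0.34,-0.0005,0,0.0013,-1,0,0,0.46,-0.0005,0,0.0013,-1,0,0,0.58,-0.0005,0,0.0013,-1,0,0,0.7,-0.0005,0,0.0013,-1,0,0,0.8,-0.0005,0,0.0013,-1,0,0,0.8,-0.0005,0,0.0013,-1]
}}

```text
time: 17.4
eef_pos: [0.537, 0.184, 0.0748]
tool_rot: [[0.652, -0.758, 0.004], [-0.758, -0.652, 0.001], [0.002, -0.004, -1.0]]
ft_force: [-3.9, -7.2, 17.8]
gripper_width: 0.0138
```

Emit:
{"op": "drive_tool", "data": {
  "motion": [0,0,0.06,0,0,0.001,-1,0,0,0.12,0,0,0.001,-1,0,0,0.12,0,0,0.001,-1,0,0,0.12,0,0,0.001,-1,0,0,0.12,0,0,0.001,-1,0,0,0.12,0,0,0.001,-1,0,0,0.12,0,0,0.001,-1,0,0,0.12,0,0,0.001,-1]
}}

```text
time: 18.2
eef_pos: [0.5369, 0.1837, 0.0749]
tool_rot: [[0.557, -0.831, 0.004], [-0.831, -0.557, 0.001], [0.002, -0.004, -1.0]]
ft_force: [-4.9, -4.7, 15.8]
gripper_width: 0.0139
```

```bash
python3 look.py 11
```

```text
now [0.5369 0.1837 0.0749] yaw -146.17 rv [-0.0028 -0.0037 -0.928 ] sh [ 0.0003  0.0005 -0.0251] t 18.2 F [-4.86 -4.68 15.84] w 0.0139 j [ 38.7  19.5 -24.9   0.2 -45.4  -5. ]
```

View pics/top11c.png

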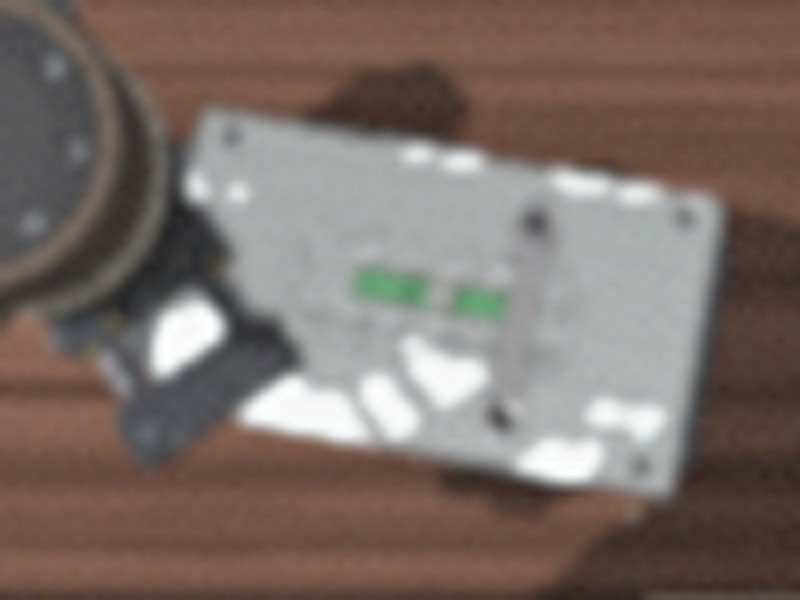

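```bash
cat > prof.py <<'E'
import sys
from h import *
ims=[imaging.capture('top').astype(float) for _ in range(6)]
im=np.mean(ims,0); cv2.imwrite(f'pics/avg{sys.argv[1]}.png',im[:,:,::-1].astype(np.uint8))
G=im[:,:,1]-im[:,:,0]  # greenness
ys=np.arange(-45,46,1.)
out=[]
for y in ys:
    v=[]
    for x in (-2,-1,0,1,2):
        u=proj('top',st(x+float(sys.argv[2]) if len(sys.argv)>2 else x,y,.028))[0]
        v.append([cv2.remap(im.astype(np.float32),np.float32([[u[0]]]),np.float32([[u[1]]]),cv2.INTER_CUBIC)[0,0]])
    out.append(np.mean(v,axis=0)[0])
out=np.array(out)
for y,o in zip(ys,out): print(int(y),o.round().astype(int),'#'*int(max(0,o[1]-o[0])/3))
b=cv2.resize(im[198:222,215:255],None,fx=18,fy=18,interpolation=cv2.INTER_CUBIC).clip(0,255).astype(np.uint8); cv2.imwrite(f'pics/vial{sys.argv[1]}.png',b[:,:,::-1])
o=ctrl.get_obs(); print(o['time'],o['ft_force'],o['eef_pos'])
E
python3 prof.py 11
```

```text
-45 [156 157 158] 
-44 [155 156 156] 
-43 [154 154 155] 
-42 [154 154 155] 
-41 [155 154 155] 
-40 [155 154 156] 
-39 [156 154 156] 
-38 [156 154 156] 
-37 [156 154 155] 
-36 [153 154 153] 
-35 [149 153 150] #
-34 [145 152 147] ##
-33 [140 152 143] ###
-32 [133 152 137] ######
-31 [126 153 132] ########
-30 [121 154 128] ###########
-29 [115 156 124] #############
-28 [111 158 121] ###############
-27 [109 160 120] ################
-26 [108 162 120] #################
-25 [107 163 119] ##################
-24 [107 164 119] ###################
-23 [107 164 120] ###################
-22 [107 165 120] ###################
-21 [107 165 120] ###################
-20 [106 165 120] ###################
-19 [106 164 119] ###################
-18 [105 163 118] ###################
-17 [103 162 117] ###################
-16 [102 160 116] ###################
-15 [102 157 115] ##################
-14 [101 153 113] #################
-13 [102 150 113] ################
-12 [105 148 114] ##############
-11 [110 146 118] ###########
-10 [117 145 122] #########
-9 [124 146 127] #######
-8 [135 149 136] ####
-7 
[... 875 characters left out ...]
[104 162 118] ###################
24 [104 162 118] ###################
25 [103 162 117] ###################
26 [103 162 117] ###################
27 [104 161 117] ###################
28 [104 160 117] ##################
29 [105 160 119] ##################
30 [109 159 122] ################
31 [115 159 127] ##############
32 [121 159 131] ############
33 [129 160 138] ##########
34 [139 162 146] #######
35 [146 164 152] ######
36 [152 166 158] ####
37 [159 169 164] ###
38 [164 171 168] ##
39 [166 171 170] #
40 [167 172 171] #
41 [169 173 173] #
42 [170 173 173] #
43 [170 173 173] #
44 [170 173 173] #
45 [170 173 173] #
18.6 [-4.3451861  -3.76059132 16.52935189] [0.53687538 0.1837421  0.0748817 ]
```

View pics/vial11.png

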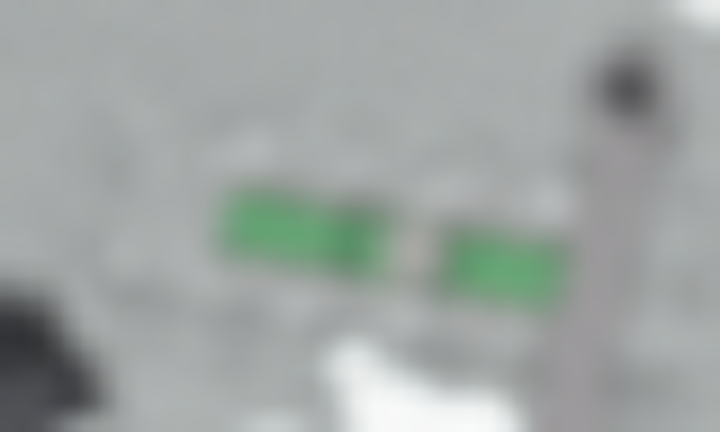

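Emit:
{"op": "drive_tool", "data": {
  "motion": [0,0,0.1,0,0,0.001,-1,0,0,0.2,0,0,0.001,-1,0,0,0.26,0,0,0.001,-1,0,0,0.26,0,0,0.001,-1,0,0,0.26,0,0,0.001,-1,0,0,0.26,0,0,0.001,-1,0,0,0.26,0,0,0.001,-1,0,0,0.26,0,0,0.001,-1]
}}

```text
time: 19.4
eef_pos: [0.5365, 0.1836, 0.0749]
tool_rot: [[0.325, -0.946, 0.004], [-0.946, -0.325, 0.0], [0.001, -0.004, -1.0]]
ft_force: [-5.0, -2.7, 16.5]
gripper_width: 0.0138
```

Emit:
{"op": "drive_tool", "data": {
  "motion": [0,0,0,0,0,0.001,-1,0,0,0,0,0,0.001,-1,0,0,0,0,0,0.001,-1,0,0,0,0,0,0.001,-1,0,0,0,0,0,0.001,-1,0,0,0,0,0,0.001,-1,0,0,0,0,0,0.001,-1,0,0,0,0,0,0.001,-1]
}}

```text
time: 20.2
eef_pos: [0.5365, 0.1835, 0.0749]
tool_rot: [[0.325, -0.946, 0.004], [-0.946, -0.325, -0.0], [0.002, -0.004, -1.0]]
ft_force: [-4.1, -2.6, 15.5]
gripper_width: 0.0139
```

```bash
python3 prof.py 12 | sed -n '28,62p;92p'; python3 -c "
from h import *
plan([.5,.1,.1],-93)"
```

```text
-18 [105 162 118] ###################
-17 [103 160 117] ###################
-16 [102 159 115] ##################
-15 [101 156 113] ##################
-14 [ 99 152 111] #################
-13 [ 97 150 110] #################
-12 [ 97 147 109] ################
-11 [ 97 146 109] ################
-10 [ 98 146 109] ################
-9 [100 147 111] ###############
-8 [106 150 116] ##############
-7 [112 152 121] #############
-6 [119 154 126] ###########
-5 [127 157 133] #########
-4 [137 160 141] #######
-3 [145 163 147] ######
-2 [151 165 152] ####
-1 [157 166 156] ###
0 [161 167 159] ##
1 [161 167 159] #
2 [159 166 157] ##
3 [155 164 154] ###
4 [149 162 149] ####
5 [141 159 143] #####
6 [132 155 135] #######
7 [123 152 128] #########
8 [115 149 122] ###########
9 [109 147 117] ############
10 [104 147 114] ##############
11 [102 149 113] ###############
12 [102 151 114] ################
13 [102 154 114] #################
14 [103 157 116] #################
15 [105 159 117] ##################
16 [106 161 118] ##################
20.5 [-4.77185159 -2.15634767 14.63205002] [0.5364494  0.18353811 0.07494626]
now [0.5364 0.1835 0.0749] yaw -161.01 rv [-0.0026 -0.0037 -1.187 ] sh [ 0.0672  0.0615 -0.0252] t 20.5 F [-4.77 -2.16 14.63] w 0.0141 j [ 38.8  19.5 -25.    0.2 -45.4 -19.9]
```

View pics/vial12.png

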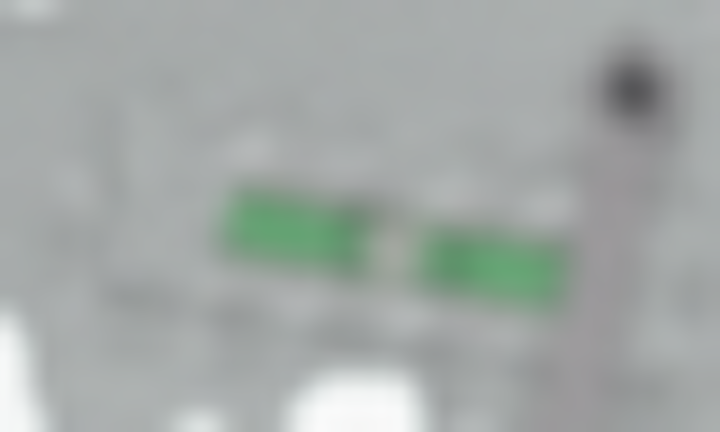

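Emit:
{"op": "drive_tool", "data": {
  "motion": [0,0,-0.04,0,0,0.0015,-1,0,0,-0.075,0,0,0.002,-1,0,0,-0.075,0,0,0.002,-1,0,0,-0.075,0,0,0.002,-1,0,0,-0.075,0,0,0.002,-1,0,0,-0.075,0,0,0.002,-1,0,0,-0.075,0,0,0.002,-1,0,0,-0.075,0,0,0.002,-1]
}}

```text
time: 21.3
eef_pos: [0.5366, 0.1836, 0.0746]
tool_rot: [[0.396, -0.918, 0.005], [-0.918, -0.396, -0.0], [0.002, -0.005, -1.0]]
ft_force: [-5.5, -2.6, 20.5]
gripper_width: 0.014
```

Emit:
{"op": "drive_tool", "data": {
  "motion": [0,0,0,0,0,0.002,-1,0,0,0,0,0,0.002,-1,0,0,0,0,0,0.002,-1,0,0,0,0,0,0.002,-1,0,0,0,0,0,0.002,-1,0,0,0,0,0,0.002,-1,0,0,0,0,0,0.002,-1,0,0,0,0,0,0.002,-1]
}}

```text
time: 22.1
eef_pos: [0.5367, 0.1836, 0.0745]
tool_rot: [[0.397, -0.918, 0.006], [-0.918, -0.397, -0.0], [0.003, -0.005, -1.0]]
ft_force: [-7.6, -2.2, 22.7]
gripper_width: 0.014
```

```bash
python3 prof.py 13 | sed -n '28,62p;76,85p;92p'; python3 look.py 14
```

```text
-18 [105 162 118] ##################
-17 [103 160 116] ##################
-16 [102 158 115] ##################
-15 [100 154 112] ##################
-14 [ 98 150 110] #################
-13 [ 96 147 108] ################
-12 [ 96 144 107] ################
-11 [ 98 142 108] ##############
-10 [100 143 110] ##############
-9 [105 144 113] #############
-8 [114 147 120] ###########
-7 [123 151 128] #########
-6 [131 155 135] #######
-5 [140 159 142] ######
-4 [149 162 149] ####
-3 [154 164 153] ###
-2 [158 165 156] ##
-1 [160 166 158] #
0 [161 167 159] #
1 [160 166 158] ##
2 [155 165 154] ###
3 [149 163 149] ####
4 [143 161 144] #####
5 [135 158 138] #######
6 [125 154 129] #########
7 [116 149 122] ###########
8 [108 145 116] ############
9 [102 143 111] #############
10 [ 98 143 108] ##############
11 [ 98 145 109] ###############
12 [ 99 149 110] ################
13 [101 153 113] #################
14 [103 156 115] #################
15 [105 159 118] ##################
16 [107 162 120] ##################
30 [110 159 121] ################
31 [116 159 126] ##############
32 [122 159 131] ############
33 [130 161 138] ##########
34 [139 163 146] #######
35 [147 165 152] ######
36 [153 167 158] ####
37 [159 169 164] ###
38 [164 170 168] ##
39 [165 171 169] #
22.4 [-6.97096317 -3.53552949 23.57438978] [0.5366926  0.18367156 0.07450008]
now [0.5367 0.1837 0.0745] yaw -156.61 rv [-0.0033 -0.0052 -1.1103] sh [ 0.0004  0.0002 -0.0255] t 22.4 F [-6.97 -3.54 23.57] w 0.0136 j [ 38.8  19.5 -25.1   0.3 -45.2 -15.6]
```

View pics/vial13.png

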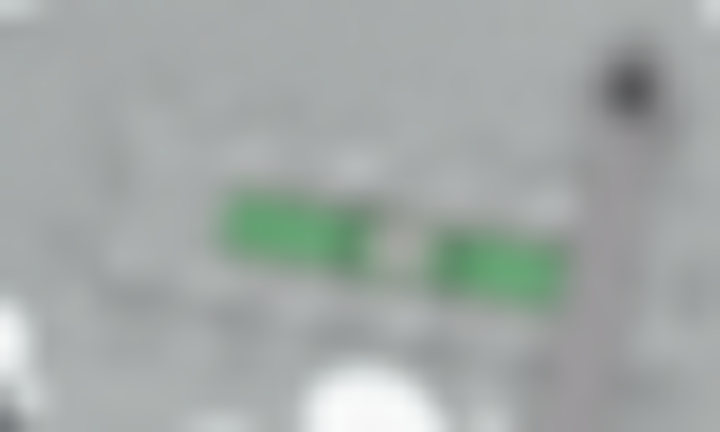

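View pics/side14c.png

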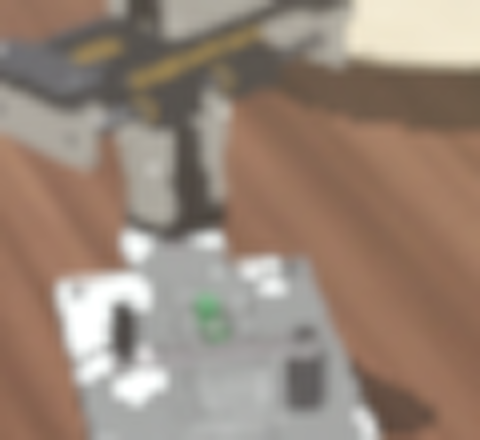

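View pics/top14c.png

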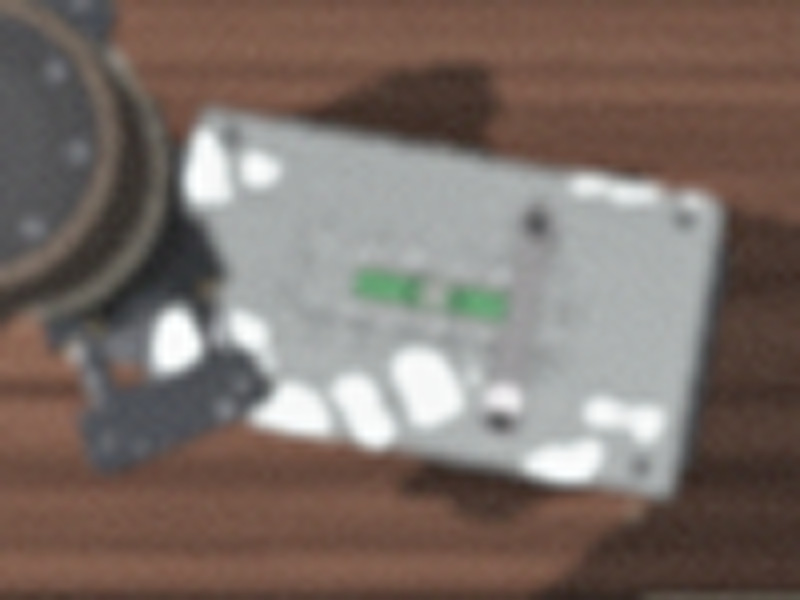

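```bash
python3 -c "
from h import *
print(order.hand_in())"
```

```text
the job is handed in; nothing more can be done
None
```

I carried out every step of the task and handed the job in at about 22.4 s. At hand-in the arm was still gripping and pressing the knob.

- **Level:** I used the largest of the three look-alike bars. It dropped below the pocket's wall tops without touching them and met the floor, and the picture shows it seated.
- **Clip:** I swung it by its peg until it hit its stop at about 11 N. The top view shows the arm straight across the level's far end.
- **Foot:** I gripped the wing knob with 40 N and pressed it down with about 23 N. The extra 8 N at the end lowered it only 0.4 mm, so it is on its stop.
- **Knob and bubble:** I turned the knob about 1.1 rad clockwise. The averaged top view then put the bubble about 0.4 mm from midway between the two lines. That is inside the 2.5 mm limit, but at this camera's resolution the reading could be off by about 1 mm.
- **Pumice stones and mug:** I did not touch them.

**Checks that disagreed:** The two cameras differed by about 4 mm in y on the stage, so I worked from the top camera, and the level going into the pocket bore that out. The bubble came level at about 0.99 on the knob joint by my estimate, against the "near 0.85" in the text. I went by the bubble.

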